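# Cure a batch of engraved plaques under the lamp

## Task

Switch the curing lamp off first by pulling its lever fully back; then move the cured plaque from the tray to the black board and lay every new plaque from the cork mat in the tray, one to a nest, all lying flat with the steel face up. Then slide the tray fully home under the hood - push the middle of its bar along the centre line, off-centre it jams - and last of all set the lamp lever to the pointer, 50 degrees from fully back. Leave the other things on the bench alone.

Things in the scene. Friction and masses are not known exactly. Their poses are not given: they have to be found in the camera images.
- machine: fixed curing machine. Origin at table level on the centre line of its bed, 5 mm in from the open end nearest the robot; x runs along the bed to the hood (the tray's direction of travel), y left, z up. Aluminium bed 137 mm wide, 445 mm long, top face 20 mm above the table, with a lengthwise centre slot 33 mm wide. The lamp lever stands on its right (-y) side, just before the hood's mouth
- hood_mouth (a point): middle of the top edge of the grey lamp hood's mouth, on the centre line, 110 mm above the table. The hood covers x = 260 to 440 mm of machine, is 202 mm wide and 110 mm high (117 with its grille); the opening under it is 70 mm high from the table. Under it a stop catches the tray's front edge at x = 400 mm: the tray is then fully home, tray at x = 200 mm of machine
- tray: loose aluminium tray on the bed, 0.6 kg. Origin on its underside (20 mm above the table), on its centre line, at the outer face of the push bar; x points to the hood. 200 mm long, 134 mm wide, floor 6 mm thick. Bare apron up to x = 50 mm, then four nests (2 x 2), each 66 mm (along x) by 50 mm, between ribs 8 mm high above the floor; the centre-line rib is 18 mm wide, the others 6 or 8 mm
- tray_push (a point): middle of the outer face of the push bar, where to push, 21 mm above the tray's underside. The bar is steel, upright across the tray's end nearest the robot: 10 mm thick (x = 0 to 10 mm), 150 mm wide, from 6 to 36 mm above the underside
- tray_key (a point): the key under the tray: 32 mm long, 30 mm wide, runs in the bed's slot with 1.5 mm play either side. pushed within 15 mm of the bar's middle the tray slides with about 5 N; pushed more than about 40 mm off the centre line it twists and jams
- nests (a point): middle of the four nests at floor level: x = 125 mm, y = 0, z = 6 mm in tray's frame, axes as tray. The nests' centres lie 36 mm from it along x either way and 34 mm along y either way
- lever (a joint): lamp lever angle in rad: 0 = fully back (leaning 25 degrees from upright towards the robot, lamp off), grows as the lever swings away from the robot towards the hood's far end, up to 1.4. 0.873 rad = 50 degrees from fully back = the raised dark pointer on the white quadrant beside it. Stays where it is left (about 1.5 N at the handle moves it)
- lever_hinge (a point): hinge of the lamp lever, 45 mm above the table; the hinge axis is parallel to the machine's y, the lever swings in the machine's x-z plane
- lever_grip (a point): grip point on the lever's black plastic handle, 85 mm from the hinge; handle 14 mm thick (machine's y), 18 mm wide, from 62 to 102 mm out from the hinge; can be pinched across y from above, free to turn between the fingers
- cured_board: fixed black pitch-covered board, 190 (x) by 180 mm, 20 mm thick, to one side of the machine, empty at first: for cured plaques. Origin at the centre of its underside
- waiting_mat: fixed cork mat, 190 (x) by 180 mm, 6 mm thick, on the other side of the machine, where the new plaques wait. Origin at the centre of its underside
- done_plaque: the cured plaque, the one lying in a tray nest at the start; same as the others: dark wood block 56 (x) by 40 (y) by 16 mm with an engraved steel sheet on top, 70 g. Origin at the centre of its underside, z out of the steel face
- plaque1: new plaque waiting on the cork mat, 56 (x) by 40 (y) by 16 mm, dark wood with an engraved steel sheet on top, 70 g; may be absent. Origin at the centre of its underside, z out of the steel face
- plaque2: new plaque waiting on the cork mat, 56 (x) by 40 (y) by 16 mm, dark wood with an engraved steel sheet on top, 70 g; may be absent. Origin at the centre of its underside, z out of the steel face
- plaque3: new plaque waiting on the cork mat, 56 (x) by 40 (y) by 16 mm, dark wood with an engraved steel sheet on top, 70 g; may be absent. Origin at the centre of its underside, z out of the steel face
- plaque4: new plaque waiting on the cork mat, 56 (x) by 40 (y) by 16 mm, dark wood with an engraved steel sheet on top, 70 g; may be absent. Origin at the centre of its underside, z out of the steel face
- chisel_a: bystander: steel engraving chisel, 130 x 8 x 8 mm bar
- chisel_b: bystander: steel engraving chisel, 130 x 8 x 8 mm bar
- tool_pot: bystander: red metal pot of chisels, 76 mm across, about 145 mm high over the tools
- hammer: bystander: hammer lying flat
- lacquer: bystander: amber glass lacquer jar, 56 mm across, 100 mm high
- bowl: bystander: copper bowl, 110 mm across, 45 mm high
- brush: bystander: brush lying flat

How it is judged:
On the way, in this order (a step that is already met when the one before it is completed fails the run):
1. the lamp lever is fully back (within 0.1 rad) (value of joint lever below 0.1 rad), for 0.2 s.
2. the cured plaque lies flat on the black board and all new plaques lie flat in tray nests, face up (x of done_plaque in the frame of cured_board between -0.08 and 0.08 m and y of done_plaque in the frame of cured_board between -0.075 and 0.075 m and z of done_plaque in the frame of cured_board between 0.016 and 0.0235 m and angle between each of done_plaque, plaque1, plaque2, plaque3, plaque4's own z axis and vertical below 0.12 rad and x of plaque1 in the frame of tray between 0.06 and 0.19 m and y of plaque1 in the frame of tray between -0.06 and 0.06 m and z of plaque1 in the frame of tray between 0.002 and 0.0095 m and x of plaque2 in the frame of tray between 0.06 and 0.19 m and y of plaque2 in the frame of tray between -0.06 and 0.06 m and z of plaque2 in the frame of tray between 0.002 and 0.0095 m and x of plaque3 in the frame of tray between 0.06 and 0.19 m and y of plaque3 in the frame of tray between -0.06 and 0.06 m and z of plaque3 in the frame of tray between 0.002 and 0.0095 m and x of plaque4 in the frame of tray between 0.06 and 0.19 m and y of plaque4 in the frame of tray between -0.06 and 0.06 m and z of plaque4 in the frame of tray between 0.002 and 0.0095 m), for 0.2 s.
3. the tray is fully home (within 8 mm of the stop) with the lamp still off (lever below 0.25 rad) (x of tray in the frame of machine above 0.192 m and angle between the x axis of tray and the x axis of machine, either way round below 0.08 rad and value of joint lever below 0.25 rad), for 0.2 s.
4. the lamp lever stands at 50 degrees (0.873 rad, within 0.09) (value of joint lever between 0.783 and 0.963 rad), for 0.2 s.
At the end, for the whole second after the job is handed in: the cured plaque lies flat, face up, on the black board (its centre at least 15 mm inside the edges); every new plaque lies flat, face up, on the floor of a tray nest; the tray is within 8 mm of the stop and straight; the lamp lever is at 0.873 rad within 0.09; plaques and tray at rest (all of step 2 and all of step 4 and x of tray in the frame of machine above 0.192 m and angle between the x axis of tray and the x axis of machine, either way round below 0.08 rad and linear speed of each of plaque1, plaque2, plaque3, plaque4, done_plaque, tray below 0.02 m/s); the robot touches nothing.
It fails at once if one of the other things on the bench (chisels, pot, hammer, jar, bowl, brush) is moved more than 50 mm (distance of any of chisel_a, chisel_b, tool_pot, hammer, lacquer, bowl, brush from where it was at the start of the episode above 0.05 m).
Of plaque1, plaque2, plaque3, plaque4 only 2 to 4 are there at a start; the rules pass over those that are not, and their reading is None.
At some moment in a run one of done_plaque, plaque1, plaque2, plaque3, plaque4 may be knocked a few centimetres aside while the robot is not near it.
Once in a run the grip may slacken for a moment while it holds something.
It also fails if it takes over 210 s, if anything falls off the work surface, if the arm or the gripper's body presses on something with over 40 N, if the wrist force passes 120 N, or if a joint passes its speed limit or range.

## Robot

A 6-joint arm with a two-finger parallel gripper is mounted at the origin on the work surface. World frame = base frame: x ahead of the robot, y to its left, z up, the work surface at z = 0. Lengths are in m, angles in rad, forces in N, time in s.
With the tool pointing down it reaches from about 0.375 to 0.9 m from the base axis. Payload 3.1 kg.
Tool frame: the origin (TCP) lies at the very end of the fingers, on their centre line; the grasp point (between the pads) lies 19 mm behind it; z points along the fingers, y is the direction in which the jaws open and shut (so a half turn about z gives the same grasp; the last joint's range is limited). The gripper opens to 85 mm and grips with 20 to 120 N. Pads are 22 mm wide; open, the fingers measure 114 mm over their backs; the gripper's body (76 mm by 85 mm) begins 54 mm behind the grasp point. The pads swing forward as they close: fully open they stand 13 mm farther back than shut.
Start: joints at [-1.444, 0.527, 1.433, -0, 1.181, -0.178], TCP at [0.188, -0.596, 0.201] pointing down, gripper open.
Joint ranges: [-3.08, 3.08], [-0.75, 2.2], [0.22, 2.44], [-1.43, 4.57], [0, 2.65], [-2.85, 2.85]. Speed limits (rad/s): [2.79, 2.79, 3.14, 3.14, 3.14, 3.14].

## Interface

Orientations are given as a unit quaternion [x, y, z, w].
In Python, from station import manip gives the robot as it stands.
- The arm moves only by the tool send_rows, never from a script. Its argument "motion" is a list of rows, each an object with "gripper": the finger opening in mm, from 0 to 85.4; "travel": the shift along the tool's x, y, z in mm, a list of three; "rotation": the turn, a rotation vector about the tool's x, y, z in degrees, a list of three. In form: [{"gripper": gripper, "travel": [x, y, z], "rotation": [ax, ay, az]}, ...]. A call has 1 to 12 rows; each row shifts and turns the commanded pose from where the row before left it, along the tool's axes as they then stand; what a row does not reach is not made up. A row lasts 1/12 s, in which the tool goes at most 41.7 mm and 7.16 degrees, less where a joint would pass 70% of its speed; a pose out of reach is approached as far as the arm can. A call is refused whole if a number of a shift passes 41.7 or a number of a turn 7.16, either way. A call with a gripper value outside its range is refused whole. The fingers move at their own pace and stop on an object; "newtons" is the grip in N (left out, the last holds). Time passes only in rows, so rows that do not move let the fingers close. It gives the time, the measured TCP pose, the force and the opening at its end, in the units of the state.
- manip.sense(): the state, without advancing time (a new reading comes with each control period).
- manip.snapshot(name): name is "side" or "top"; returns the picture (480x640x3 uint8, red, green, blue); there is no depth.
- manip.calibration(name): a dict with "fx", "fy", "cx", "cy" (pixels), "cam_to_world" (4x4, takes a point from camera to world coordinates). Camera axes: x right, y down, z forward; pixel columns grow to the right and rows downward; lengths in m; the calibration is good to about 2 mm. A picture is of the moment at which its call begins. calibration takes no time and is no camera call.
- manip.sign_off(): hands the job in, once; it reports no verdict.
The state is a dict: "t": time; "q": joint angles; "qd": joint speeds; "tau": joint torques, N m; "tcp_pos": TCP position; "tool_rot": TCP orientation; "force": force on the tool from outside, world axes, zero at the start; "ft_torque": the same for the moment, N m; "finger_gap": opening from 0.0 (shut) to 1.0 (fully open).
Only numpy, scipy, OpenCV 4.12 (cv2) and the standard library are available. Lean on these libraries where they do the work, as an engineer would, in place of code of your own. Each camera call takes 0.05 s, during which the arm holds its last target. There are 200 camera calls.

## Working session

There is one attempt and no reset: what is moved stays moved. The work goes in short steps, Python scripts to look and compute and a tool call to move; the robot and the scene stay as the last step left them, time stands still between calls to the robot, and variables do not carry over. Pictures are saved under pics/ and viewed, about 12 in all and at most 16, crops included, and the job is handed in when it is done.

Besides the shell and the picture viewer there is one more tool, called after "Request:" by a JSON object that holds its "name" and its "arguments", one argument or row to a line. send_rows: Moves the arm, as the interface text tells. Its arguments: {"type":"object","properties":{"motion":{"type":"array","items":{"type":"object","properties":{"gripper":{"type":"number"},"travel":{"type":"array","items":{"type":"number"}},"rotation":{"type":"array","items":{"type":"number"}}}}},"newtons":{"type":"number"}},"required":["motion"]}

```bash
mkdir -p pics; cat > h.py <<'E'
from station import manip
import numpy as np, cv2
def snap(n,f=None):
    im=np.array(manip.snapshot(n))
    if f: cv2.imwrite('pics/'+f,im[:,:,::-1])
    return im
def ray(n,u,v):
    c=manip.calibration(n);T=np.array(c["cam_to_world"])
    d=T[:3,:3]@np.array([(u-c["cx"])/c["fx"],(v-c["cy"])/c["fy"],1]);return T[:3,3],d
def pz(n,u,v,z):
    o,d=ray(n,u,v);return o+d*(z-o[2])/d[2]
def proj(n,p):
    c=manip.calibration(n);T=np.array(c["cam_to_world"]);q=T[:3,:3].T@(np.array(p)-T[:3,3])
    return c["cx"]+c["fx"]*q[0]/q[2],c["cy"]+c["fy"]*q[1]/q[2]
E
python3 - <<'E'
from h import *
for n in("top","side"):
    snap(n,n+'0.png');c=manip.calibration(n);print(n,c["fx"],np.round(c["cam_to_world"],3).tolist())
print(manip.sense())
E
```

```text
top 560.0388561319945 [[-0.007, -0.989, 0.146, 0.283], [-1.0, 0.009, 0.012, 0.044], [-0.013, -0.146, -0.989, 1.665], [0.0, 0.0, 0.0, 1.0]]
side 572.7462335766247 [[0.99, -0.097, 0.099, 0.381], [-0.139, -0.652, 0.746, -1.01], [-0.008, -0.752, -0.659, 1.043], [0.0, 0.0, 0.0, 1.0]]
{'t': 0.1, 'q': array([-1.44345567e+00,  5.28375257e-01,  1.43378130e+00,  1.45489855e-05,
        1.18141208e+00, -1.78488405e-01]), 'qd': array([ 1.75662927e-04, -1.90875790e-03, -1.40114936e-03,  1.38750449e-03,
       -4.82196039e-05,  1.10058927e-03]), 'tau': array([-3.37484234e-04, -4.43305385e+01, -1.78585982e+01, -3.05719223e-04,
        3.88449786e-03,  8.83856785e-06]), 'tcp_pos': array([ 0.18812529, -0.5952723 ,  0.20012801]), 'tool_rot': array([ 9.88331277e-01,  1.52316485e-01,  3.19889930e-05, -9.87494835e-04]), 'force': array([-0.00870537,  0.1255769 , -0.02469253]), 'ft_torque': array([-0.03377118, -0.01092531, -0.00370061]), 'finger_gap': 1.0023640618410847}
```

View pics/top0.png

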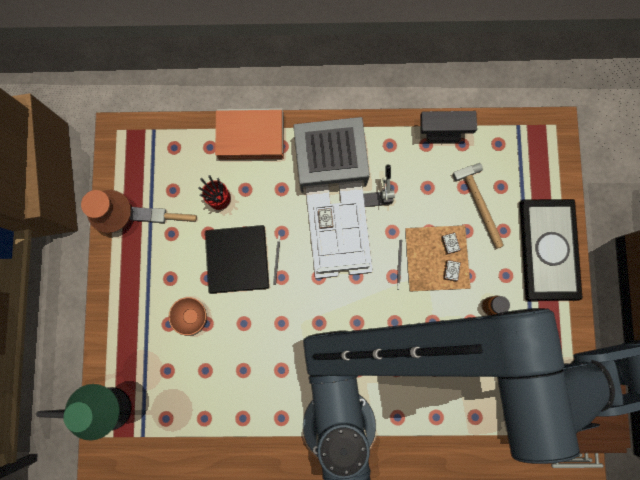

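View pics/side0.png

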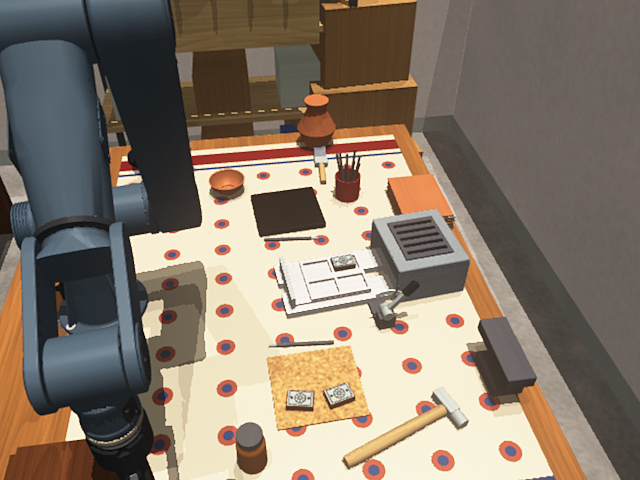

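```bash
python3 - <<'E'
from h import *
t=cv2.imread('pics/top0.png');s=cv2.imread('pics/side0.png')
a=cv2.resize(t[110:300,285:480],None,fx=3.1,fy=3.1,interpolation=cv2.INTER_CUBIC)
cv2.imwrite('pics/c1.png',a)
b=cv2.resize(s[200:340,265:475],None,fx=3.5,fy=3.5,interpolation=cv2.INTER_CUBIC)
cv2.imwrite('pics/c2.png',b)
# plaques: bright low-sat on cork
hsv=cv2.cvtColor(t,cv2.COLOR_BGR2HSV)
m=((hsv[...,1]<60)&(hsv[...,2]>60)).astype(np.uint8);m2=np.zeros_like(m);m2[228:288,408:467]=m[228:288,408:467]
m2=cv2.morphologyEx(m2,cv2.MORPH_CLOSE,np.ones((3,3)))
for c in cv2.findContours(m2,0,2)[0]:
    if cv2.contourArea(c)<50: continue
    r=cv2.minAreaRect(c);w=[pz('top',*p,.022)[:2] for p in cv2.boxPoints(r)]
    print(np.round(r[0],1),np.round(np.mean(w,0),3),np.round([np.linalg.norm(w[i]-w[i-1]) for i in(1,2)],3),[round(float(np.degrees(np.arctan2(*(w[i]-w[i-1])[::-1])))) for i in(1,2)])
for n,box in(('board',(200,220,275,298)),):
    x0,y0,x1,y1=box;m3=np.zeros_like(m);m3[y0:y1,x0:x1]=(hsv[y0:y1,x0:x1,2]<45)
    c=max(cv2.findContours(m3,0,2)[0],key=cv2.contourArea);r=cv2.minAreaRect(c);w=[pz('top',*p,.02)[:2] for p in cv2.boxPoints(r)];print(n,np.round(w,3).tolist(),np.round(np.mean(w,0),3))
E
```

```text
[452.  270.3] [ 0.44  -0.338] [0.054 0.039] [-14, -102]
[451.1 242.7] [ 0.522 -0.339] [0.038 0.054] [-74, -167]
board [[0.566, 0.394], [0.578, 0.217], [0.393, 0.202], [0.381, 0.376]] [0.479 0.297]
```

View pics/c1.png

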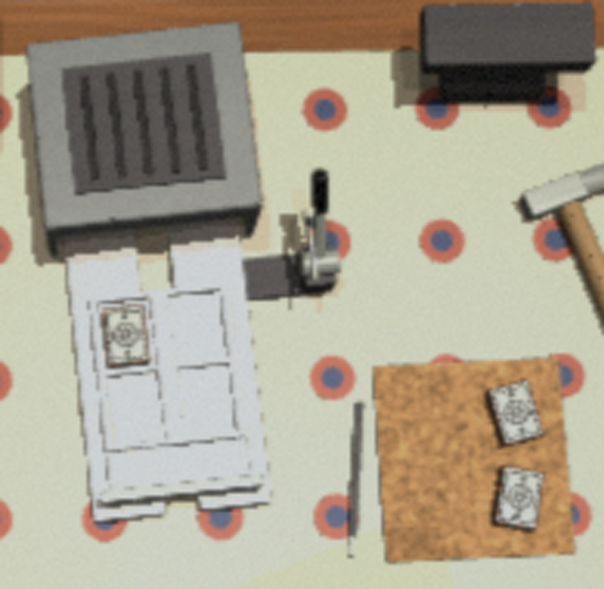

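View pics/c2.png

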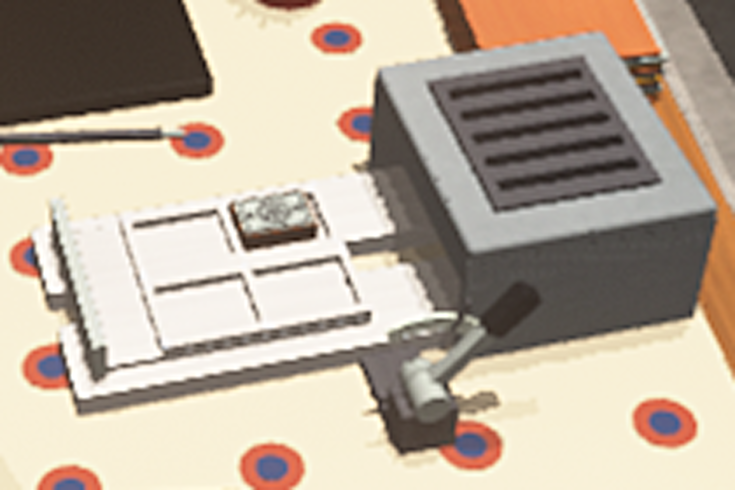

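```bash
cat >> h.py <<'E'
def c1(u,v,z): return pz('top',285+u/3.1,110+v/3.1,z)
def c2(u,v,z): return pz('side',265+u/3.5,200+v/3.5,z)
def tri(a,b):
    (o1,d1),(o2,d2)=ray('top',*a),ray('side',*b)
    A=np.array([d1,-d2]).T;s=np.linalg.lstsq(A,o2-o1,rcond=None)[0];p,q=o1+s[0]*d1,o2+s[1]*d2
    return (p+q)/2,np.linalg.norm(p-q)
E
python3 - <<'E'
from h import *
r=lambda p:np.round(p,3)
H=[c1(*p,.11) for p in((28,45),(242,25),(260,205),(50,232))]
print('hood',[r(h[:2]) for h in H],[r(np.linalg.norm(H[i]-H[i-1])) for i in range(4)])
fm=(H[2]+H[3])/2;ax=(H[0]+H[1]-H[2]-H[3])/2;print('mouth',r(fm),'yaw',np.degrees(np.arctan2(ax[1],ax[0])),np.degrees(np.arctan2(*(H[3]-H[2])[:2]))*-1)
a,b=c1(93,520,.02),c1(270,500,.02);print('bed end',r(a),r(b),r(np.linalg.norm(a-b)))
a,b=c1(98,498,.056),c1(250,480,.056);print('bar',r(a),r(b))
for n,p,q in(('handle tip',(320,173),(530,295)),('hinge',(320,262),(428,395)),('plaque ctr',(126,334),(272,213))):
    print(n,tri((285+p[0]/3.1,110+p[1]/3.1),(265+q[0]/3.5,200+q[1]/3.5)))
pl=[c1(*p,.044)[:2] for p in((104,308),(147,303),(150,360),(107,367))];print('done',r(np.mean(pl,0)),r(pl))
# chisels
for p in((360,403),(350,555)): print('chisel',r(c1(*p,.008)))
E
```

```text
hood [array([0.86 , 0.121]), array([ 0.877, -0.08 ]), array([ 0.703, -0.093]), array([0.68 , 0.101])] [np.float64(0.181), np.float64(0.201), np.float64(0.174), np.float64(0.195)]
mouth [0.692 0.004 0.11 ] yaw 5.347769994192921 6.918337436448346
bed end [0.422 0.064 0.02 ] [ 0.44  -0.104  0.02 ] 0.169
bar [0.439 0.059 0.056] [ 0.455 -0.083  0.056]
handle tip (array([ 0.73113568, -0.14791795,  0.11602883]), np.float64(0.0005062281976519474))
hinge (array([ 0.66714951, -0.15537721,  0.03823345]), np.float64(0.002244371000671694))
plaque ctr (array([0.59730242, 0.03116491, 0.03959283]), np.float64(0.0001683234473815726))
done [0.596 0.03 ] [[0.622 0.052]
 [0.626 0.011]
 [0.571 0.009]
 [0.565 0.05 ]]
chisel [ 0.534 -0.194  0.008]
chisel [ 0.388 -0.18   0.008]
```

```bash
cat >> h.py <<'E'
import sys
from scipy.spatial.transform import Rotation as R
def st():
    s=manip.sense();r=R.from_quat(s["tool_rot"]);X=r.apply([1,0,0]);print('t %.1f'%s["t"],'tcp',np.round(s["tcp_pos"],4),'yaw %.1f'%np.degrees(np.arctan2(X[1],X[0])),'F',np.round(s["force"],1),'gap %.3f'%s["finger_gap"],'q6 %.2f'%s["q"][5],'tilt',np.round(r.apply([0,0,1]),3));return s
def go(*P,yaw=None):
    s=st();p=s["tcp_pos"];r=R.from_quat(s["tool_rot"])
    if yaw is not None:
        T=R.from_euler('z',yaw,degrees=True)*R.from_euler('x',180,degrees=True)
        print('rot',np.round(np.degrees((r.inv()*T).as_rotvec()),2));r=T
    for t in P:
        d=r.inv().apply(np.array(t)-p)*1000;print('to',np.round(t,4),'d',np.round(d,1),'rows>=%.1f'%(np.linalg.norm(d)/41.7));p=np.array(t)
YAW=5.4
def M(x,y,z,o=(.433,-.021)):
    a=np.radians(YAW);return [o[0]+x*np.cos(a)-y*np.sin(a),o[1]+x*np.sin(a)+y*np.cos(a),z]
E
python3 - <<'E'
from h import *
go([.723,-.149,.20],[.723,-.149,.09],yaw=5.4)
E
```

```text
t 0.1 tcp [ 0.1881 -0.5953  0.2001] yaw 17.5 F [-0.   0.1 -0. ] gap 1.002 q6 -0.18 tilt [-0.     0.002 -1.   ]
rot [-1.100e-01 -1.000e-02  1.212e+01]
to [ 0.723 -0.149  0.2  ] d [ 5.745e+02 -3.940e+02  1.000e-01] rows>=16.7
to [ 0.723 -0.149  0.09 ] d [ -0.  -0. 110.] rows>=2.6
```

Request:
{"name": "send_rows", "arguments": {
  "motion": [
    {"gripper":45,"travel":[0,0,0],"rotation":[0,0,6.06]},
    {"gripper":45,"travel":[0,0,0],"rotation":[0,0,6.06]},
    {"gripper":45,"travel":[28.7,-19.7,0],"rotation":[0,0,0]},
    {"gripper":45,"travel":[28.7,-19.7,0],"rotation":[0,0,0]},
    {"gripper":45,"travel":[28.7,-19.7,0],"rotation":[0,0,0]},
    {"gripper":45,"travel":[28.7,-19.7,0],"rotation":[0,0,0]},
    {"gripper":45,"travel":[28.7,-19.7,0],"rotation":[0,0,0]},
    {"gripper":45,"travel":[28.7,-19.7,0],"rotation":[0,0,0]},
    {"gripper":45,"travel":[28.7,-19.7,0],"rotation":[0,0,0]},
    {"gripper":45,"travel":[28.7,-19.7,0],"rotation":[0,0,0]},
    {"gripper":45,"travel":[28.7,-19.7,0],"rotation":[0,0,0]},
    {"gripper":45,"travel":[28.7,-19.7,0],"rotation":[0,0,0]}
  ]
}}

```text
t: 1.1
tcp_pos: [0.4562, -0.3713, 0.2006]
tool_rot: [0.999, 0.047, -0.0, -0.0]
force: [0.6, 0.7, 0.4]
finger_gap: 0.529
```

Request:
{"name": "send_rows", "arguments": {
  "motion": [
    {"gripper":45,"travel":[28.7,-19.7,0],"rotation":[0,0,0]},
    {"gripper":45,"travel":[28.7,-19.7,0],"rotation":[0,0,0]},
    {"gripper":45,"travel":[28.7,-19.7,0],"rotation":[0,0,0]},
    {"gripper":45,"travel":[28.7,-19.7,0],"rotation":[0,0,0]},
    {"gripper":45,"travel":[28.7,-19.7,0],"rotation":[0,0,0]},
    {"gripper":45,"travel":[28.7,-19.7,0],"rotation":[0,0,0]},
    {"gripper":45,"travel":[28.7,-19.7,0],"rotation":[0,0,0]},
    {"gripper":45,"travel":[28.7,-19.7,0],"rotation":[0,0,0]},
    {"gripper":45,"travel":[28.7,-19.7,0],"rotation":[0,0,0]},
    {"gripper":45,"travel":[28.7,-19.7,0],"rotation":[0,0,0]},
    {"gripper":45,"travel":[0,0,0],"rotation":[0,0,0]},
    {"gripper":45,"travel":[0,0,0],"rotation":[0,0,0]}
  ]
}}

```text
t: 2.1
tcp_pos: [0.7231, -0.1476, 0.1997]
tool_rot: [0.999, 0.049, -0.001, -0.0]
force: [-0.2, -0.1, 0.8]
finger_gap: 0.524
```

```bash
python3 - <<'E'
from h import *
go([.723,-.149,.20],[.723,-.149,.09],yaw=5.4)
s=snap('side');t=snap('top')
a=cv2.resize(s[130:350,260:480],(600,600),interpolation=2);b=t[110:300,270:400];cv2.imwrite('pics/a1.png',a[:,:,::-1])
E
```

```text
t 2.1 tcp [ 0.7231 -0.1476  0.1997] yaw 5.6 F [-0.2 -0.1  0.8] gap 0.524 q6 1.12 tilt [-0.002  0.    -1.   ]
rot [-0.03  0.09  0.19]
to [ 0.723 -0.149  0.2  ] d [-0.2  1.3 -0.3] rows>=0.0
to [ 0.723 -0.149  0.09 ] d [ -0.  -0. 110.] rows>=2.6
```

View pics/a1.png

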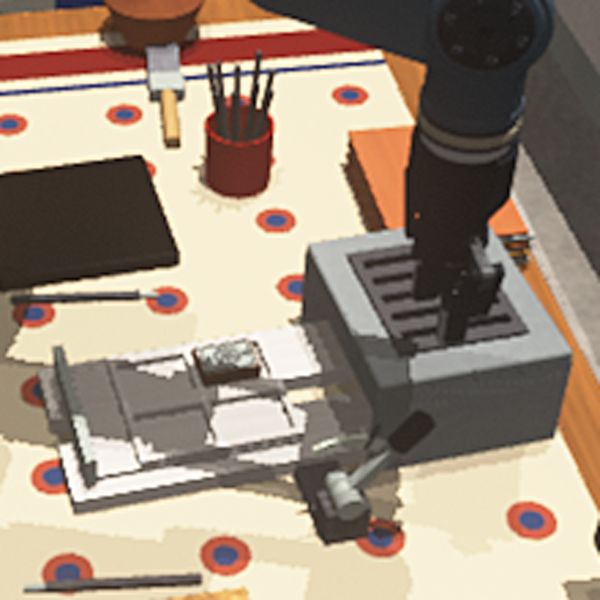

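Request:
{"name": "send_rows", "arguments": {
  "motion": [
    {"gripper":45,"travel":[0,1.3,25],"rotation":[0,0,0]},
    {"gripper":45,"travel":[0,0,25],"rotation":[0,0,0]},
    {"gripper":45,"travel":[0,0,20],"rotation":[0,0,0]},
    {"gripper":45,"travel":[0,0,20],"rotation":[0,0,0]},
    {"gripper":45,"travel":[0,0,20],"rotation":[0,0,0]},
    {"gripper":45,"travel":[0,0,0],"rotation":[0,0,0]}
  ]
}}

```text
t: 2.7
tcp_pos: [0.7179, -0.1515, 0.086]
tool_rot: [0.999, 0.046, -0.005, -0.002]
force: [-0.7, 0.7, -0.7]
finger_gap: 0.53
```

Request:
{"name": "send_rows", "arguments": {
  "motion": [
    {"gripper":5,"travel":[0,0,0],"rotation":[0,0,0]},
    {"gripper":5,"travel":[0,0,0],"rotation":[0,0,0]},
    {"gripper":5,"travel":[0,0,0],"rotation":[0,0,0]},
    {"gripper":5,"travel":[0,0,0],"rotation":[0,0,0]},
    {"gripper":5,"travel":[0,0,0],"rotation":[0,0,0]},
    {"gripper":5,"travel":[0,0,0],"rotation":[0,0,0]},
    {"gripper":5,"travel":[0,0,0],"rotation":[0,0,0]},
    {"gripper":5,"travel":[0,0,0],"rotation":[0,0,0]}
  ],
  "newtons": 25
}}

```text
t: 3.37
tcp_pos: [0.7219, -0.1466, 0.0922]
tool_rot: [0.999, 0.047, -0.001, -0.003]
force: [-0.9, 8.5, -0.7]
finger_gap: 0.145
```

```bash
python3 - <<'E'
from h import *
s=st()
# arc in machine x,z relative to hinge, pads point at TCP z+.019
r=.088
for a in (42,30,20,10,0,-10,-18,-25): print(a, round(1000*r*np.sin(np.radians(a)),1), round(1000*(.045+r*np.cos(np.radians(a))-.019),1))
E
```

```text
t 3.4 tcp [ 0.7219 -0.1466  0.0922] yaw 5.4 F [-0.9  8.5 -0.7] gap 0.145 q6 1.12 tilt [-0.001  0.007 -1.   ]
42 58.9 91.4
30 44.0 102.2
20 30.1 108.7
10 15.3 112.7
0 0.0 114.0
-10 -15.3 112.7
-18 -27.2 109.7
-25 -37.2 105.8
```

Request:
{"name": "send_rows", "arguments": {
  "motion": [
    {"gripper":5,"travel":[-7.5,-2.5,-5.4],"rotation":[0,0,0]},
    {"gripper":5,"travel":[-7.5,0,-5.4],"rotation":[0,0,0]},
    {"gripper":5,"travel":[-7,0,-3.3],"rotation":[0,0,0]},
    {"gripper":5,"travel":[-7,0,-3.3],"rotation":[0,0,0]},
    {"gripper":5,"travel":[-7.4,0,-2],"rotation":[0,0,0]},
    {"gripper":5,"travel":[-7.4,0,-2],"rotation":[0,0,0]},
    {"gripper":5,"travel":[-7.6,0,-0.7],"rotation":[0,0,0]},
    {"gripper":5,"travel":[-7.6,0,-0.6],"rotation":[0,0,0]},
    {"gripper":5,"travel":[0,0,0],"rotation":[0,0,0]}
  ]
}}

```text
t: 4.12
tcp_pos: [0.6616, -0.1526, 0.1144]
tool_rot: [0.999, 0.047, -0.001, -0.002]
force: [-1.5, 5.7, -4.4]
finger_gap: 0.136
```

Request:
{"name": "send_rows", "arguments": {
  "motion": [
    {"gripper":5,"travel":[-7.6,0,0.6],"rotation":[0,0,0]},
    {"gripper":5,"travel":[-7.6,0,0.7],"rotation":[0,0,0]},
    {"gripper":5,"travel":[-6,0,1.5],"rotation":[0,0,0]},
    {"gripper":5,"travel":[-6,0,1.5],"rotation":[0,0,0]},
    {"gripper":5,"travel":[-5,0,2],"rotation":[0,0,0]},
    {"gripper":5,"travel":[-5,0,2],"rotation":[0,0,0]},
    {"gripper":5,"travel":[0,0,0],"rotation":[0,0,0]},
    {"gripper":5,"travel":[0,0,0],"rotation":[0,0,0]}
  ]
}}

```text
t: 4.78
tcp_pos: [0.6261, -0.1562, 0.1086]
tool_rot: [0.999, 0.047, 0.001, -0.001]
force: [-3.5, 8.2, 6.1]
finger_gap: 0.137
```

```bash
python3 - <<'E'
from h import *
s=st()
E
```

```text
t 4.8 tcp [ 0.6261 -0.1562  0.1086] yaw 5.4 F [-3.5  8.2  6.1] gap 0.137 q6 1.06 tilt [ 0.001  0.002 -1.   ]
```

Request:
{"name": "send_rows", "arguments": {
  "motion": [
    {"gripper":5,"travel":[-3,-2,1.3],"rotation":[0,0,0]},
    {"gripper":5,"travel":[-3,0,1.3],"rotation":[0,0,0]},
    {"gripper":5,"travel":[0,0,0],"rotation":[0,0,0]},
    {"gripper":5,"travel":[0,0,0],"rotation":[0,0,0]}
  ]
}}

```text
t: 5.12
tcp_pos: [0.6213, -0.1566, 0.1067]
tool_rot: [0.999, 0.047, 0.002, 0.001]
force: [-2.6, 3.9, 7.4]
finger_gap: 0.137
```

```bash
python3 - <<'E'
from h import *
s=st()
E
```

```text
t 5.1 tcp [ 0.6213 -0.1566  0.1067] yaw 5.4 F [-2.6  3.9  7.4] gap 0.137 q6 1.06 tilt [ 0.004 -0.001 -1.   ]
```

```bash
python3 - <<'E'
from h import *
s=snap('side');t=snap('top')
a=cv2.resize(s[200:340,300:440],(560,560),interpolation=2);cv2.imwrite('pics/a2.png',a[:,:,::-1])
E
```

```text
(no output)
```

View pics/a2.png

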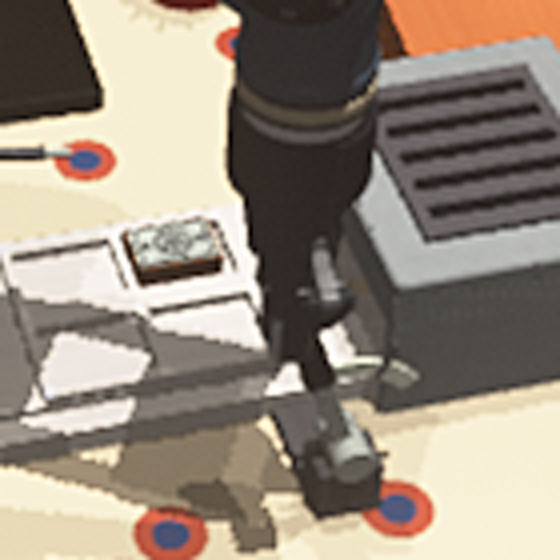

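Request:
{"name": "send_rows", "arguments": {
  "motion": [
    {"gripper":5,"travel":[-4,-1,2],"rotation":[0,0,0]},
    {"gripper":5,"travel":[-4,0,2],"rotation":[0,0,0]},
    {"gripper":5,"travel":[0,0,0],"rotation":[0,0,0]},
    {"gripper":5,"travel":[0,0,0],"rotation":[0,0,0]},
    {"gripper":5,"travel":[0,0,0],"rotation":[0,0,0]},
    {"gripper":5,"travel":[0,0,0],"rotation":[0,0,0]}
  ]
}}

```text
t: 5.72
tcp_pos: [0.613, -0.1574, 0.1028]
tool_rot: [0.999, 0.047, 0.002, 0.001]
force: [-2.9, 3.1, 8.4]
finger_gap: 0.138
```

```bash
python3 - <<'E'
from h import *
from scipy.optimize import least_squares
P=np.array([(.7219,.1112),(.6616,.1334),(.6261,.1276),(.6213,.1257),(.613,.1218)])
f=least_squares(lambda c:np.hypot(P[:,0]-c[0],P[:,1]-c[1])-c[2],[.667,.045,.088]);print(f.x,f.fun)
f=least_squares(lambda c:np.hypot(P[:,0]-c[0],P[:,1]-.045)-c[1],[.667,.088]);print(f.x,f.fun,np.degrees(np.arctan2(P[:,0]-f.x[0],P[:,1]-.045)))
st();snap('top','b1.png')
E
```

```text
[0.65950164 0.03467716 0.09873959] [-1.04877568e-06  5.54106395e-06  4.13010897e-06 -2.52485780e-05
  1.66263123e-05]
[0.66060843 0.08965297] [ 0.00056397 -0.00124741 -0.0001343   0.0001114   0.00070633] [ 42.79519981   0.64265213 -22.67407898 -25.97040274 -31.79483274]
t 5.7 tcp [ 0.613  -0.1574  0.1028] yaw 5.4 F [-2.9  3.1  8.4] gap 0.138 q6 1.05 tilt [ 0.004 -0.003 -1.   ]
```

Request:
{"name": "send_rows", "arguments": {
  "motion": [
    {"gripper":45,"travel":[0,0,0],"rotation":[0,0,0]},
    {"gripper":45,"travel":[0,0,0],"rotation":[0,0,0]},
    {"gripper":45,"travel":[0,0,0],"rotation":[0,0,0]},
    {"gripper":45,"travel":[0,0,0],"rotation":[0,0,0]},
    {"gripper":45,"travel":[0,0,-40],"rotation":[0,0,0]},
    {"gripper":70,"travel":[0,0,-40],"rotation":[0,0,0]},
    {"gripper":70,"travel":[-30,0,-20],"rotation":[0,0,0]},
    {"gripper":70,"travel":[-40,0,0],"rotation":[0,0,0]},
    {"gripper":70,"travel":[-40,0,0],"rotation":[0,0,0]},
    {"gripper":70,"travel":[-30,0,0],"rotation":[0,0,0]},
    {"gripper":70,"travel":[0,0,0],"rotation":[0,0,0]}
  ]
}}

```text
t: 6.68
tcp_pos: [0.4663, -0.1675, 0.1983]
tool_rot: [0.999, 0.046, -0.003, -0.002]
force: [-0.9, -0.5, -0.3]
finger_gap: 0.82
```

```bash
python3 - <<'E'
from h import *
st()
s=snap('side');t=snap('top')
a=cv2.resize(s[200:340,300:440],(560,560),interpolation=2);b=cv2.resize(t[140:280,340:400],(240,560),interpolation=2)
cv2.imwrite('pics/a3.png',np.hstack([a,b])[:,:,::-1])
E
```

```text
t 6.7 tcp [ 0.4663 -0.1675  0.1983] yaw 5.3 F [-0.9 -0.5 -0.3] gap 0.820 q6 0.91 tilt [-0.007  0.003 -1.   ]
```

View pics/a3.png

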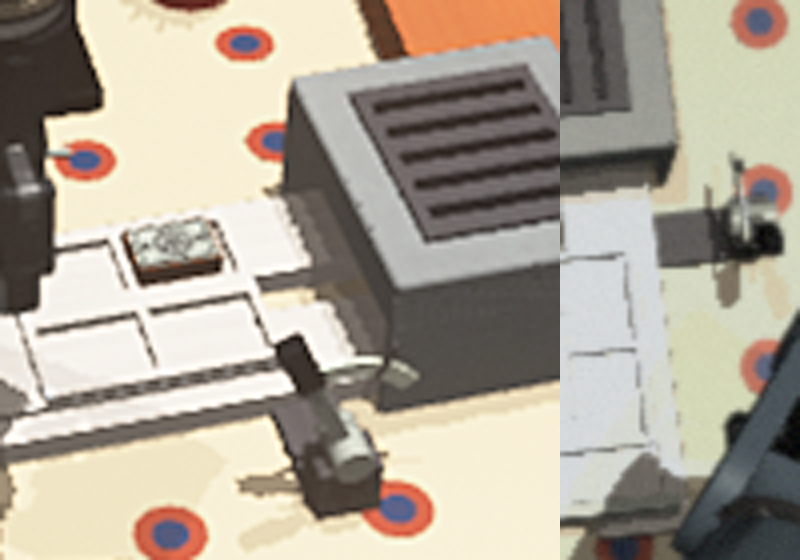

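```bash
python3 - <<'E'
from h import *
h=np.array([.664,-.155,.045])
for n,(x0,y0,w) in (('side',(300,200,4)),('top',(340,140,4))):
  for a in (-40,-30,-25,-20,-10,0):
    r=np.radians(a);o=[]
    for L in(0,.062,.102):
      u,v=proj(n,h+L*np.array([np.sin(r)*.9956,np.sin(r)*.094,np.cos(r)]));o.append((round((u-x0)*w+(560 if n=='top' else 0)),round((v-y0)*w)))
    print(n,a,o)
E
```

```text
side -40 [(343, 444), (282, 400), (240, 370)]
side -30 [(343, 444), (297, 390), (267, 353)]
side -25 [(343, 444), (306, 385), (281, 345)]
side -20 [(343, 444), (315, 381), (295, 338)]
side -10 [(343, 444), (333, 374), (326, 327)]
side 0 [(343, 444), (351, 370), (357, 320)]
top -40 [(754, 219), (768, 257), (778, 284)]
top -30 [(754, 219), (768, 243), (777, 260)]
top -25 [(754, 219), (767, 236), (777, 248)]
top -20 [(754, 219), (767, 229), (776, 236)]
top -10 [(754, 219), (766, 213), (774, 210)]
top 0 [(754, 219), (764, 198), (771, 185)]
```

```bash
python3 - <<'E'
from h import *
im=cv2.imread('pics/a3.png');g=im[325:402,265:335].max(2);m=(g<62).astype(np.uint8)
n,l,s,c=cv2.connectedComponentsWithStats(m);k=1+np.argmax(s[1:,4]);y,x=np.where(l==k);print(s[k],c[k]+[265,325])
r=cv2.minAreaRect(np.stack([x+265,y+325],1).astype(np.float32));print(r, cv2.boxPoints(r))
v=np.linalg.svd(np.stack([x-x.mean(),y-y.mean()],1),full_matrices=False)[2][0];print(v,'dx/dy',v[0]/v[1])
E
```

```text
[  11   12   49   57 1250] [300.5792 366.6488]
((299.8700256347656, 364.668212890625), (57.36234664916992, 31.566083908081055), 58.73627471923828) [[271.494   348.34296]
 [298.4763  331.96088]
 [328.24606 380.99347]
 [301.26376 397.37555]]
[0.51007237 0.86013149] dx/dy 0.5930167368205735
```

```bash
python3 - <<'E'
from h import *
go([.596,.029,.20],[.596,.029,.06],yaw=5.4)
E
```

```text
t 6.8 tcp [ 0.4727 -0.1695  0.1992] yaw 5.3 F [ 0.7 -0.1 -0.2] gap 0.817 q6 0.91 tilt [ 0.001 -0.001 -1.   ]
rot [ 0.04 -0.05 -0.09]
to [0.596 0.029 0.2  ] d [ 141.5 -186.    -0.8] rows>=5.6
to [0.596 0.029 0.06 ] d [ -0.  -0. 140.] rows>=3.4
```

Request:
{"name": "send_rows", "arguments": {
  "motion": [
    {"gripper":60,"travel":[20.2,-26.6,0],"rotation":[0,0,0]},
    {"gripper":60,"travel":[20.2,-26.6,0],"rotation":[0,0,0]},
    {"gripper":60,"travel":[20.2,-26.6,0],"rotation":[0,0,0]},
    {"gripper":60,"travel":[20.2,-26.6,0],"rotation":[0,0,0]},
    {"gripper":60,"travel":[20.2,-26.6,0],"rotation":[0,0,0]},
    {"gripper":60,"travel":[20.2,-26.6,0],"rotation":[0,0,0]},
    {"gripper":60,"travel":[20.3,-26.4,0],"rotation":[0,0,0]},
    {"gripper":60,"travel":[0,0,35],"rotation":[0,0,0]},
    {"gripper":60,"travel":[0,0,35],"rotation":[0,0,0]},
    {"gripper":60,"travel":[0,0,35],"rotation":[0,0,0]},
    {"gripper":60,"travel":[0,0,30],"rotation":[0,0,0]},
    {"gripper":60,"travel":[0,0,0],"rotation":[0,0,0]}
  ]
}}

```text
t: 7.78
tcp_pos: [0.5933, 0.0306, 0.0573]
tool_rot: [0.999, 0.048, -0.005, -0.001]
force: [-0.4, 0.9, 0.1]
finger_gap: 0.703
```

```bash
python3 - <<'E'
from h import *
go([.596,.029,.045],[.596,.029,.033],yaw=5.4)
s=snap('side');cv2.imwrite('pics/a4.png',cv2.resize(s[210:310,280:400],(600,500),interpolation=2)[:,:,::-1])
E
```

```text
t 7.8 tcp [0.5933 0.0306 0.0573] yaw 5.5 F [-0.4  0.9  0.1] gap 0.703 q6 1.34 tilt [-0.011  0.002 -1.   ]
rot [-0.15  0.62  0.06]
to [0.596 0.029 0.045] d [ 2.6  1.9 12.3] rows>=0.3
to [0.596 0.029 0.033] d [-0. -0. 12.] rows>=0.3
```

View pics/a4.png

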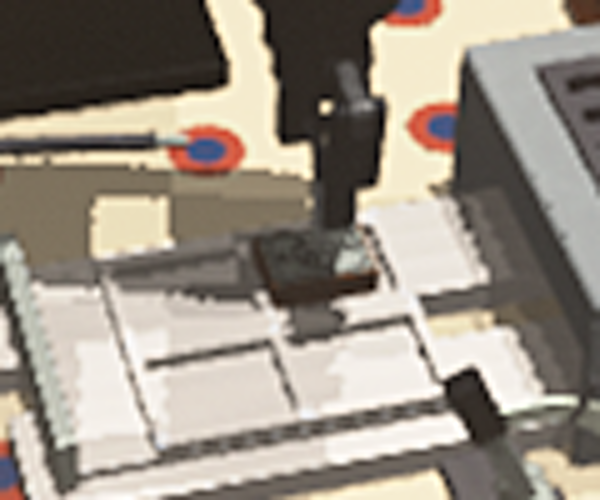

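Request:
{"name": "send_rows", "arguments": {
  "motion": [
    {"gripper":60,"travel":[1,1,9],"rotation":[0,0,0]},
    {"gripper":60,"travel":[0,0,9],"rotation":[0,0,0]},
    {"gripper":60,"travel":[0,0,6],"rotation":[0,0,0]},
    {"gripper":60,"travel":[0,0,0],"rotation":[0,0,0]},
    {"gripper":60,"travel":[0,0,0],"rotation":[0,0,0]}
  ]
}}

```text
t: 8.25
tcp_pos: [0.5979, 0.0284, 0.0404]
tool_rot: [0.999, 0.047, 0.0, 0.0]
force: [-0.1, 0.0, -0.7]
finger_gap: 0.706
```

```bash
python3 - <<'E'
from h import *
go([.596,.029,.045],[.596,.029,.033],yaw=5.4)
E
```

```text
t 8.2 tcp [0.5979 0.0284 0.0404] yaw 5.4 F [-0.1  0.  -0.7] gap 0.706 q6 1.34 tilt [ 0.001 -0.    -1.   ]
rot [ 0.01 -0.05 -0.01]
to [0.596 0.029 0.045] d [-1.8 -0.7 -4.6] rows>=0.1
to [0.596 0.029 0.033] d [-0. -0. 12.] rows>=0.3
```

Request:
{"name": "send_rows", "arguments": {
  "motion": [
    {"gripper":60,"travel":[-1.5,-0.5,4],"rotation":[0,0,0]},
    {"gripper":60,"travel":[0,0,3.5],"rotation":[0,0,0]},
    {"gripper":60,"travel":[0,0,0],"rotation":[0,0,0]},
    {"gripper":30,"travel":[0,0,0],"rotation":[0,0,0]},
    {"gripper":30,"travel":[0,0,0],"rotation":[0,0,0]},
    {"gripper":30,"travel":[0,0,0],"rotation":[0,0,0]},
    {"gripper":30,"travel":[0,0,0],"rotation":[0,0,0]},
    {"gripper":30,"travel":[0,0,0],"rotation":[0,0,0]}
  ],
  "newtons": 50
}}

```text
t: 8.92
tcp_pos: [0.5961, 0.0289, 0.0324]
tool_rot: [0.999, 0.047, 0.0, 0.0]
force: [0.3, 0.5, -0.2]
finger_gap: 0.349
```

```bash
python3 - <<'E'
from h import *
go([.596,.029,.045],yaw=5.4)
E
```

```text
t 8.9 tcp [0.5961 0.0289 0.0324] yaw 5.4 F [ 0.3  0.5 -0.2] gap 0.349 q6 1.34 tilt [ 0. -0. -1.]
rot [ 0.   -0.01  0.  ]
to [0.596 0.029 0.045] d [ -0.1  -0.1 -12.6] rows>=0.3
```

Request:
{"name": "send_rows", "arguments": {
  "motion": [
    {"gripper":58,"travel":[0,0,-6],"rotation":[0,0,0]},
    {"gripper":58,"travel":[0,0,0],"rotation":[0,0,0]},
    {"gripper":58,"travel":[0,0,0],"rotation":[0,0,0]},
    {"gripper":58,"travel":[0,0,6],"rotation":[0,0,0]},
    {"gripper":58,"travel":[0,0,3.5],"rotation":[0,0,0]},
    {"gripper":58,"travel":[0,0,2],"rotation":[0,0,0]},
    {"gripper":58,"travel":[0,0,0],"rotation":[0,0,0]}
  ]
}}

```text
t: 9.5
tcp_pos: [0.5952, 0.029, 0.0258]
tool_rot: [0.999, 0.047, -0.001, -0.0]
force: [0.5, -0.4, 0.1]
finger_gap: 0.679
```

Request:
{"name": "send_rows", "arguments": {
  "motion": [
    {"gripper":30,"travel":[0,0,0],"rotation":[0,0,0]},
    {"gripper":30,"travel":[0,0,0],"rotation":[0,0,0]},
    {"gripper":30,"travel":[0,0,0],"rotation":[0,0,0]},
    {"gripper":30,"travel":[0,0,0],"rotation":[0,0,0]},
    {"gripper":30,"travel":[0,0,0],"rotation":[0,0,0]}
  ]
}}

```text
t: 9.92
tcp_pos: [0.5961, 0.0289, 0.027]
tool_rot: [0.999, 0.047, 0.0, 0.0]
force: [-0.1, -0.5, 0.2]
finger_gap: 0.348
```

```bash
python3 - <<'E'
from h import *
s=snap('side');t=snap('top')
cv2.imwrite('pics/a5.png',np.hstack([cv2.resize(s[210:310,280:380],(500,500),interpolation=2),cv2.resize(t[180:260,290:338],(300,500),interpolation=2)])[:,:,::-1])
E
```

```text
(no output)
```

View pics/a5.png

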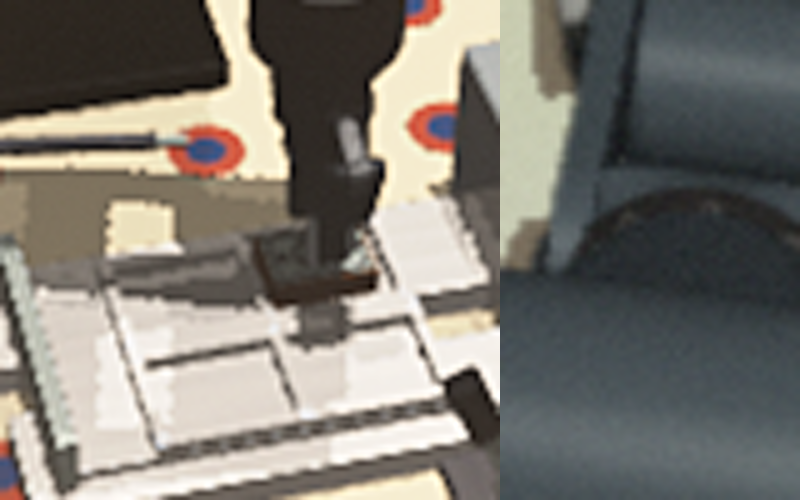

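Request:
{"name": "send_rows", "arguments": {
  "motion": [
    {"gripper":30,"travel":[0,0,1.5],"rotation":[0,0,0]},
    {"gripper":30,"travel":[0,0,1.5],"rotation":[0,0,0]},
    {"gripper":30,"travel":[0,0,0],"rotation":[0,0,0]},
    {"gripper":30,"travel":[0,0,0],"rotation":[0,0,0]}
  ]
}}

```text
t: 10.35
tcp_pos: [0.5958, 0.0289, 0.0237]
tool_rot: [0.999, 0.047, -0.0, -0.0]
force: [-0.3, -1.2, 0.2]
finger_gap: 0.357
```

```bash
python3 - <<'E'
from h import *
st()
E
```

```text
t 10.3 tcp [0.5958 0.0289 0.0237] yaw 5.4 F [-0.3 -1.2  0.2] gap 0.357 q6 1.34 tilt [-0.  0. -1.]
```

Request:
{"name": "send_rows", "arguments": {
  "motion": [
    {"gripper":20,"travel":[0,0,0],"rotation":[0,0,0]},
    {"gripper":20,"travel":[0,0,0],"rotation":[0,0,0]},
    {"gripper":20,"travel":[0,0,0],"rotation":[0,0,0]}
  ]
}}

```text
t: 10.6
tcp_pos: [0.596, 0.0289, 0.0238]
tool_rot: [0.999, 0.047, 0.0, 0.0]
force: [0.1, 0.6, 0.1]
finger_gap: 0.234
```

```bash
python3 - <<'E'
from h import *
for z in(.024,.032,.04,.05): print(z,[np.round((np.array(proj('side',[.596+dx,.029-.022,z]))-[280,210])*5) for dx in(-.011,.011)])
for c in ((.028,.02),(-.028,.02),(-.028,-.02),(.028,-.02)): print(c,[np.round((np.array(proj('side',M(.166+c[0],.034+c[1],z)))-[280,210])*5) for z in(.026,.042)])
s=snap('side');cv2.imwrite('pics/a6.png',cv2.resize(s[235:275,315:365],(800,640)[:2],interpolation=2)[:600,:,::-1])
st()
E
```

```text
0.024 [array([297., 312.]), array([340., 307.])]
0.032 [array([298., 300.]), array([341., 296.])]
0.04 [array([298., 289.]), array([341., 284.])]
0.05 [array([299., 274.]), array([342., 270.])]
(0.028, 0.02) [array([351., 243.]), array([352., 220.])]
(-0.028, 0.02) [array([247., 260.]), array([247., 238.])]
(-0.028, -0.02) [array([267., 313.]), array([267., 291.])]
(0.028, -0.02) [array([373., 295.]), array([375., 272.])]
t 10.7 tcp [0.596  0.0289 0.0239] yaw 5.4 F [0.3 0.  0.5] gap 0.233 q6 1.34 tilt [ 0. -0. -1.]
```

View pics/a6.png

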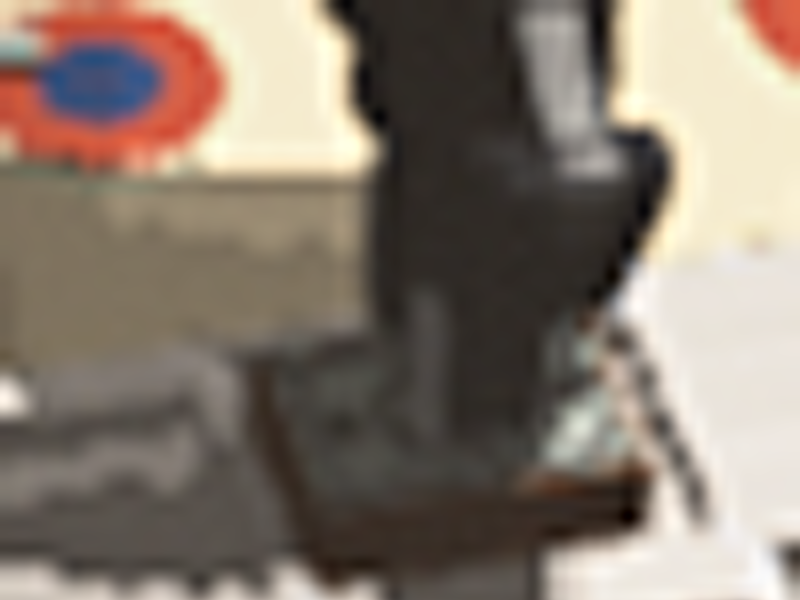

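Request:
{"name": "send_rows", "arguments": {
  "motion": [
    {"gripper":58,"travel":[0,0,-8],"rotation":[0,0,0]},
    {"gripper":58,"travel":[0,0,0],"rotation":[0,0,0]},
    {"gripper":58,"travel":[0,0,0],"rotation":[0,0,0]},
    {"gripper":58,"travel":[0,0,0],"rotation":[0,0,0]},
    {"gripper":58,"travel":[0,0,6],"rotation":[0,0,0]},
    {"gripper":58,"travel":[0,0,4],"rotation":[0,0,0]},
    {"gripper":58,"travel":[0,0,2],"rotation":[0,0,0]},
    {"gripper":58,"travel":[0,0,0],"rotation":[0,0,0]},
    {"gripper":58,"travel":[0,0,0],"rotation":[0,0,0]}
  ]
}}

```text
t: 11.4
tcp_pos: [0.5957, 0.0289, 0.0193]
tool_rot: [0.999, 0.047, -0.0, -0.0]
force: [0.6, 0.1, 0.5]
finger_gap: 0.676
```

Request:
{"name": "send_rows", "arguments": {
  "motion": [
    {"gripper":30,"travel":[0,0,0],"rotation":[0,0,0]},
    {"gripper":30,"travel":[0,0,0],"rotation":[0,0,0]},
    {"gripper":30,"travel":[0,0,0],"rotation":[0,0,0]},
    {"gripper":30,"travel":[0,0,0],"rotation":[0,0,0]},
    {"gripper":30,"travel":[0,0,0],"rotation":[0,0,0]}
  ]
}}

```text
t: 11.82
tcp_pos: [0.5961, 0.0289, 0.0199]
tool_rot: [0.999, 0.047, 0.0, 0.0]
force: [0.5, -1.2, -0.0]
finger_gap: 0.352
```

Request:
{"name": "send_rows", "arguments": {
  "motion": [
    {"gripper":30,"travel":[0,0,1.5],"rotation":[0,0,0]},
    {"gripper":30,"travel":[0,0,1.5],"rotation":[0,0,0]},
    {"gripper":30,"travel":[0,0,0],"rotation":[0,0,0]}
  ]
}}

```text
t: 12.07
tcp_pos: [0.5957, 0.0289, 0.0165]
tool_rot: [0.999, 0.047, -0.0, -0.0]
force: [0.4, -0.6, -1.0]
finger_gap: 0.354
```

Request:
{"name": "send_rows", "arguments": {
  "motion": [
    {"gripper":30,"travel":[0,0,1],"rotation":[0,0,0]},
    {"gripper":30,"travel":[0,0,1],"rotation":[0,0,0]},
    {"gripper":30,"travel":[0,0,0],"rotation":[0,0,0]}
  ]
}}

```text
t: 12.32
tcp_pos: [0.5958, 0.0289, 0.0146]
tool_rot: [0.999, 0.047, -0.0, -0.0]
force: [-0.5, -0.6, -0.2]
finger_gap: 0.351
```

Request:
{"name": "send_rows", "arguments": {
  "motion": [
    {"gripper":30,"travel":[0,0,1],"rotation":[0,0,0]},
    {"gripper":30,"travel":[0,0,1],"rotation":[0,0,0]},
    {"gripper":30,"travel":[0,0,0],"rotation":[0,0,0]}
  ]
}}

```text
t: 12.57
tcp_pos: [0.5958, 0.0289, 0.0126]
tool_rot: [0.999, 0.047, -0.0, -0.0]
force: [1.1, 0.2, -0.3]
finger_gap: 0.352
```

```bash
python3 - <<'E'
from h import *
st()
s=snap('side');cv2.imwrite('pics/a7.png',cv2.resize(s[235:275,315:365],(800,640)[:2],interpolation=2)[:600,:,::-1])
E
```

```text
t 12.6 tcp [0.5958 0.0289 0.0126] yaw 5.4 F [ 1.1  0.2 -0.3] gap 0.352 q6 1.34 tilt [-0.  0. -1.]
```

View pics/a7.png

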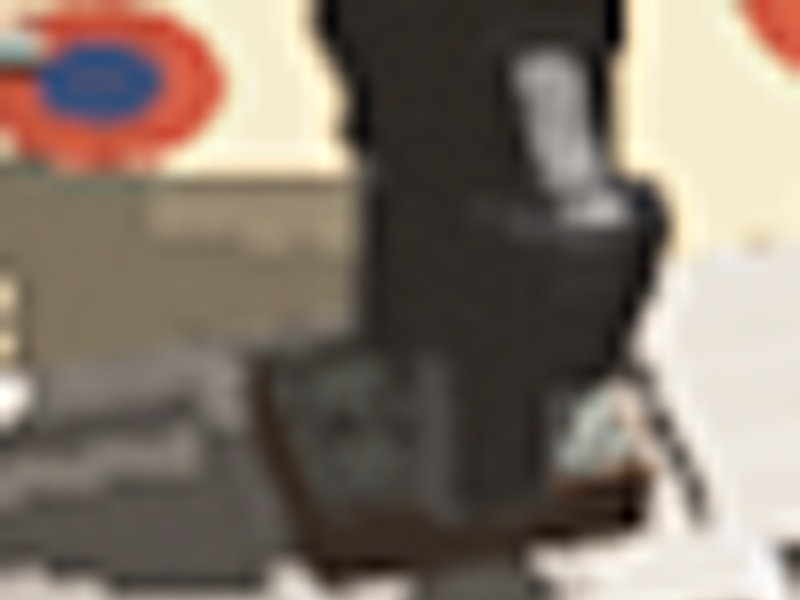

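Request:
{"name": "send_rows", "arguments": {
  "motion": [
    {"gripper":56,"travel":[0,0,-4],"rotation":[0,0,0]},
    {"gripper":56,"travel":[0,0,0],"rotation":[0,0,0]},
    {"gripper":56,"travel":[0,0,0],"rotation":[0,0,0]},
    {"gripper":56,"travel":[0,0,0],"rotation":[0,0,0]},
    {"gripper":56,"travel":[0,0,5],"rotation":[0,0,0]},
    {"gripper":56,"travel":[0,0,3],"rotation":[0,0,0]},
    {"gripper":56,"travel":[0,0,2],"rotation":[0,0,0]},
    {"gripper":56,"travel":[0,0,0],"rotation":[0,0,0]},
    {"gripper":56,"travel":[0,0,0],"rotation":[0,0,0]}
  ]
}}

```text
t: 13.37
tcp_pos: [0.5957, 0.0289, 0.0064]
tool_rot: [0.999, 0.047, -0.0, -0.0]
force: [-0.1, 0.5, -0.5]
finger_gap: 0.655
```

Request:
{"name": "send_rows", "arguments": {
  "motion": [
    {"gripper":30,"travel":[0,0,0],"rotation":[0,0,0]},
    {"gripper":30,"travel":[0,0,0],"rotation":[0,0,0]},
    {"gripper":30,"travel":[0,0,0],"rotation":[0,0,0]},
    {"gripper":30,"travel":[0,0,0],"rotation":[0,0,0]},
    {"gripper":30,"travel":[0,0,0],"rotation":[0,0,0]}
  ]
}}

```text
t: 13.78
tcp_pos: [0.5962, 0.0289, 0.0072]
tool_rot: [0.999, 0.047, 0.0, 0.0]
force: [-0.6, 0.1, 3.7]
finger_gap: 0.443
```

Request:
{"name": "send_rows", "arguments": {
  "motion": [
    {"gripper":30,"travel":[0,0,-15],"rotation":[0,0,0]},
    {"gripper":30,"travel":[0,0,-25],"rotation":[0,0,0]},
    {"gripper":30,"travel":[0,0,-30],"rotation":[0,0,0]},
    {"gripper":30,"travel":[0,0,-25],"rotation":[0,0,0]},
    {"gripper":30,"travel":[0,0,0],"rotation":[0,0,0]}
  ],
  "newtons": 60
}}

```text
t: 14.2
tcp_pos: [0.5997, 0.0284, 0.1066]
tool_rot: [0.999, 0.047, 0.005, 0.001]
force: [0.4, -0.1, 0.0]
finger_gap: 0.432
```

```bash
python3 - <<'E'
from h import *
go([.485,.29,.10],[.485,.29,.003],yaw=5.4)
E
```

```text
t 14.2 tcp [0.5997 0.0284 0.1066] yaw 5.4 F [ 0.4 -0.1  0. ] gap 0.432 q6 1.34 tilt [ 0.01  -0.001 -1.   ]
rot [ 0.13 -0.56  0.01]
to [0.485 0.29  0.1  ] d [ -89.6 -271.2    6.6] rows>=6.9
to [0.485 0.29  0.003] d [-0. -0. 97.] rows>=2.3
```

Request:
{"name": "send_rows", "arguments": {
  "motion": [
    {"gripper":30,"travel":[-9.6,-30,0],"rotation":[0,0,0]},
    {"gripper":30,"travel":[-9.6,-30,0],"rotation":[0,0,0]},
    {"gripper":30,"travel":[-9.6,-30,0],"rotation":[0,0,0]},
    {"gripper":30,"travel":[-9.6,-30,0],"rotation":[0,0,0]},
    {"gripper":30,"travel":[-9.6,-30,0],"rotation":[0,0,0]},
    {"gripper":30,"travel":[-9.6,-30,0],"rotation":[0,0,0]},
    {"gripper":30,"travel":[-9.6,-30,0],"rotation":[0,0,0]},
    {"gripper":30,"travel":[-9.6,-30,0],"rotation":[0,0,0]},
    {"gripper":30,"travel":[-9.6,-30,0],"rotation":[0,0,0]},
    {"gripper":30,"travel":[0,0,0],"rotation":[0,0,0]},
    {"gripper":30,"travel":[0,0,0],"rotation":[0,0,0]}
  ]
}}

```text
t: 15.12
tcp_pos: [0.4831, 0.2907, 0.1009]
tool_rot: [0.999, 0.049, -0.001, 0.0]
force: [-0.1, 0.2, -0.8]
finger_gap: 0.431
```

Request:
{"name": "send_rows", "arguments": {
  "motion": [
    {"gripper":30,"travel":[0,0,30],"rotation":[0,0,0]},
    {"gripper":30,"travel":[0,0,30],"rotation":[0,0,0]},
    {"gripper":30,"travel":[0,0,20],"rotation":[0,0,0]},
    {"gripper":30,"travel":[0,0,10],"rotation":[0,0,0]},
    {"gripper":30,"travel":[0,0,5],"rotation":[0,0,0]},
    {"gripper":30,"travel":[0,0,2],"rotation":[0,0,0]},
    {"gripper":30,"travel":[0,0,0],"rotation":[0,0,0]},
    {"gripper":30,"travel":[0,0,0],"rotation":[0,0,0]}
  ]
}}

```text
t: 15.78
tcp_pos: [0.4856, 0.2896, 0.0058]
tool_rot: [0.999, 0.047, 0.001, -0.0]
force: [-0.5, -0.3, -0.7]
finger_gap: 0.436
```

```bash
python3 - <<'E'
from h import *
go([.485,.29,.10],[.485,.29,.001],yaw=5.4)
E
```

```text
t 15.8 tcp [0.4856 0.2896 0.0058] yaw 5.4 F [-0.5 -0.3 -0.7] gap 0.436 q6 1.82 tilt [ 0.002  0.001 -1.   ]
rot [-0.03 -0.12 -0.02]
to [0.485 0.29  0.1  ] d [ -0.6  -0.5 -94.2] rows>=2.3
to [0.485 0.29  0.001] d [-0. -0. 99.] rows>=2.4
```

Request:
{"name": "send_rows", "arguments": {
  "motion": [
    {"gripper":30,"travel":[0,0,2],"rotation":[0,0,0]},
    {"gripper":30,"travel":[0,0,1.5],"rotation":[0,0,0]},
    {"gripper":30,"travel":[0,0,1],"rotation":[0,0,0]},
    {"gripper":30,"travel":[0,0,0],"rotation":[0,0,0]},
    {"gripper":30,"travel":[0,0,0],"rotation":[0,0,0]}
  ]
}}

```text
t: 16.2
tcp_pos: [0.4851, 0.2898, 0.0013]
tool_rot: [0.999, 0.047, 0.001, -0.0]
force: [-0.4, -1.1, 5.9]
finger_gap: 0.434
```

Request:
{"name": "send_rows", "arguments": {
  "motion": [
    {"gripper":60,"travel":[0,0,0],"rotation":[0,0,0]},
    {"gripper":60,"travel":[0,0,0],"rotation":[0,0,0]},
    {"gripper":60,"travel":[0,0,0],"rotation":[0,0,0]},
    {"gripper":60,"travel":[0,0,0],"rotation":[0,0,0]},
    {"gripper":60,"travel":[0,0,-30],"rotation":[0,0,0]},
    {"gripper":60,"travel":[0,0,-40],"rotation":[0,0,0]},
    {"gripper":60,"travel":[0,0,-40],"rotation":[0,0,0]},
    {"gripper":60,"travel":[0,0,-40],"rotation":[0,0,0]},
    {"gripper":60,"travel":[-30,0,0],"rotation":[0,0,0]},
    {"gripper":60,"travel":[0,38,0],"rotation":[0,0,0]},
    {"gripper":60,"travel":[0,38,0],"rotation":[0,0,0]},
    {"gripper":60,"travel":[0,38,0],"rotation":[0,0,0]}
  ]
}}

```text
t: 17.2
tcp_pos: [0.4648, 0.1729, 0.1507]
tool_rot: [0.999, 0.049, 0.0, 0.0]
force: [-0.1, 0.1, -0.0]
finger_gap: 0.699
```

Request:
{"name": "send_rows", "arguments": {
  "motion": [
    {"gripper":60,"travel":[-10,38,0],"rotation":[0,0,0]},
    {"gripper":60,"travel":[-10,38,0],"rotation":[0,0,0]},
    {"gripper":60,"travel":[0,38,0],"rotation":[0,0,0]},
    {"gripper":60,"travel":[0,38,0],"rotation":[0,0,0]},
    {"gripper":60,"travel":[0,38,0],"rotation":[0,0,0]},
    {"gripper":60,"travel":[0,38,0],"rotation":[0,0,0]},
    {"gripper":60,"travel":[0,38,0],"rotation":[0,0,0]},
    {"gripper":60,"travel":[0,0,0],"rotation":[0,0,0]}
  ]
}}

```text
t: 17.87
tcp_pos: [0.4732, -0.1005, 0.1507]
tool_rot: [0.999, 0.044, 0.002, 0.002]
force: [0.6, -0.2, -0.3]
finger_gap: 0.702
```

```bash
cat >> h.py <<'E'
def plaques(n,box,z,sat=70,val=60,im=None):
    im=snap(n) if im is None else im
    x0,y0,x1,y1=box;hsv=cv2.cvtColor(im,cv2.COLOR_RGB2HSV);m=np.zeros(im.shape[:2],np.uint8)
    m[y0:y1,x0:x1]=((hsv[...,1]<sat)&(hsv[...,2]>val))[y0:y1,x0:x1];m=cv2.morphologyEx(m,cv2.MORPH_CLOSE,np.ones((3,3)))
    for c in cv2.findContours(m,0,2)[0]:
        if cv2.contourArea(c)<60: continue
        b=cv2.boxPoints(cv2.minAreaRect(c));w=np.array([pz(n,*p,z)[:2] for p in b]);e=[w[i]-w[i-1] for i in(1,2)];k=int(np.argmax([np.linalg.norm(v) for v in e]))
        a=np.degrees(np.arctan2(e[k][1],e[k][0]));a=(a+90)%180-90
        print(n,'px',np.round(b.mean(0),1),'xy',np.round(w.mean(0),4),'size',np.round([np.linalg.norm(v) for v in e],3),'yaw %.1f'%a)
E
python3 - <<'E'
from h import *
st()
t=snap('top','t2.png');s=snap('side','s2.png')
print('board');plaques('top',(208,229,266,290),.036,im=t);plaques('side',(255,192,322,232),.036,im=s)
print('mat');plaques('top',(408,228,467,288),.022,im=t);plaques('side',(272,350,365,420),.022,im=s)
E
```

```text
t 17.9 tcp [ 0.4732 -0.1005  0.1507] yaw 5.0 F [ 0.6 -0.2 -0.3] gap 0.702 q6 1.04 tilt [ 0.005 -0.004 -1.   ]
board
top px [238.  255.5] xy [0.4879 0.2895] size [0.041 0.056] yaw 0.6
side px [300.5 200.5] xy [0.5227 0.3035] size [0.121 0.081] yaw -8.6
mat
top px [439.1 279.6] xy [ 0.4134 -0.2993] size [0.048 0.039] yaw -8.5
top px [451.  242.8] xy [ 0.5218 -0.3386] size [0.038 0.054] yaw 12.6
top px [414. 247.] xy [ 0.5106 -0.2291] size [0.036 0.113] yaw -2.0
side px [338.7 393. ] xy [ 0.5219 -0.3407] size [0.057 0.037] yaw 14.6
side px [283.7 383.5] xy [ 0.4115 -0.3012] size [0.036 0.052] yaw -12.5
side px [358. 372.] xy [ 0.572  -0.2936] size [0.027 0.113] yaw 78.1
side px [292.5 352.5] xy [ 0.4389 -0.2239] size [0.091 0.014] yaw -8.3
```

```bash
python3 - <<'E'
from h import *
def inv(p):
    a=np.radians(YAW);d=np.array(p[:2])-[.433,-.021];return np.round([d[0]*np.cos(a)+d[1]*np.sin(a),-d[0]*np.sin(a)+d[1]*np.cos(a)],4)
for n,p in(('midrib L',(131,370)),('midrib R',(205,367)),('apron rib',(170,445)),('left far corner nest',(95,302)),('right far corner nest',(222,290)),('centre rib left edge at mid',(157,340)),('centre rib',(160,400))):
    print(n,inv(c1(*p,.034)))
t=cv2.imread('pics/t2.png');cv2.imwrite('pics/c3.png',cv2.resize(t[180:290,300:385],(612,792)[:2],interpolation=2)[:600])
go([.519,-.339,.15],[.519,-.339,.02],[.519,-.339,-.012],yaw=13)
E
```

```text
midrib L [0.1344 0.0352]
midrib R [ 0.13   -0.0352]
apron rib [0.059 0.006]
left far corner nest [0.2038 0.0626]
right far corner nest [ 0.2028 -0.0597]
centre rib left edge at mid [0.1608 0.0075]
centre rib [0.1028 0.0108]
t 18.0 tcp [ 0.4705 -0.0949  0.1501] yaw 5.2 F [-0.3 -0.1  0.1] gap 0.700 q6 1.05 tilt [-0.  0. -1.]
rot [-0.03  0.01 -7.81]
to [ 0.519 -0.339  0.15 ] d [-7.600e+00  2.488e+02  1.000e-01] rows>=6.0
to [ 0.519 -0.339  0.02 ] d [  0.  -0. 130.] rows>=3.1
to [ 0.519 -0.339 -0.012] d [ 0. -0. 32.] rows>=0.8
```

View pics/c3.png

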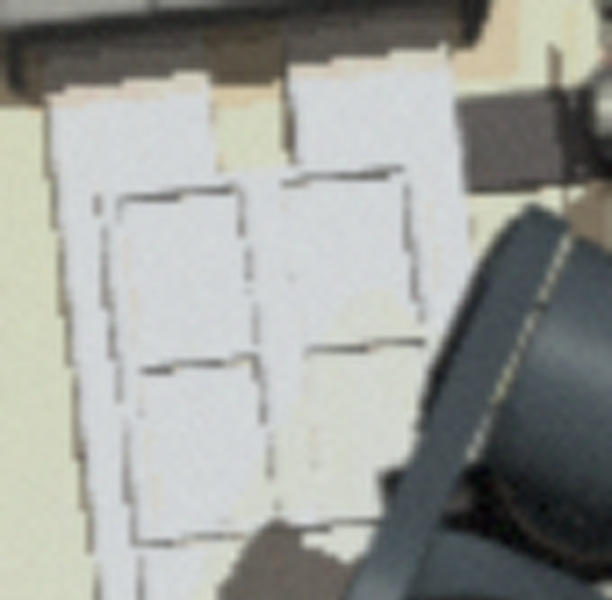

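```bash
cat >> h.py <<'E'
def inv(p):
    a=np.radians(YAW);d=np.array(p[:2])-[.433,-.021];return np.round([d[0]*np.cos(a)+d[1]*np.sin(a),-d[0]*np.sin(a)+d[1]*np.cos(a)],4)
E
python3 - <<'E'
from h import *
q=lambda u,v:inv(pz('top',300+u/7.2-.4,180+v/7.2-.4,.03))
print('x122',q(140,372),q(258,357),q(305,350),q(425,341));print('x194',q(120,198),q(243,186),q(283,183),q(403,170));print('x50',q(140,545),q(235,537))
print('y+9',q(243,200),q(268,420));print('y-59',q(407,190),q(420,310)); print('bed', q(45,95),q(100,590))
print(M(.0055+.089,-.034,0),M(.0055+.089,.034,0))
E
```

```text
x122 [0.1319 0.0599] [0.1331 0.011 ] [ 0.134  -0.0085] [ 0.1327 -0.058 ]
x194 [0.2054 0.0606] [0.2051 0.0095] [ 0.2047 -0.0071] [ 0.205 -0.057]
x50 [0.0607 0.0672] [0.0599 0.0283]
y+9 [0.1993 0.0101] [0.1066 0.0097]
y-59 [ 0.1964 -0.0577] [ 0.1457 -0.0574]
bed [0.2521 0.0872] [0.0439 0.0853]
[np.float64(0.5302802883078205), np.float64(-0.04595587118790512), 0] [np.float64(0.5238809230021616), np.float64(0.021742342405104323), 0]
```

Request:
{"name": "send_rows", "arguments": {
  "motion": [
    {"gripper":60,"travel":[0,0,0],"rotation":[0,0,-3.9]},
    {"gripper":60,"travel":[0,0,0],"rotation":[0,0,-3.9]},
    {"gripper":60,"travel":[-1,31,0],"rotation":[0,0,0]},
    {"gripper":60,"travel":[-1,31,0],"rotation":[0,0,0]},
    {"gripper":60,"travel":[-1,31,0],"rotation":[0,0,0]},
    {"gripper":60,"travel":[-1,31,0],"rotation":[0,0,0]},
    {"gripper":60,"travel":[-1,31,0],"rotation":[0,0,0]},
    {"gripper":60,"travel":[-1,31,0],"rotation":[0,0,0]},
    {"gripper":60,"travel":[-1,31,0],"rotation":[0,0,0]},
    {"gripper":60,"travel":[-1,31,0],"rotation":[0,0,0]},
    {"gripper":60,"travel":[0,0,0],"rotation":[0,0,0]},
    {"gripper":60,"travel":[0,0,0],"rotation":[0,0,0]}
  ]
}}

```text
t: 18.97
tcp_pos: [0.5197, -0.3362, 0.1497]
tool_rot: [0.993, 0.115, -0.0, -0.001]
force: [0.1, 1.2, -1.0]
finger_gap: 0.701
```

```bash
python3 - <<'E'
from h import *
go([.519,-.339,.15],[.519,-.339,.02],[.519,-.339,-.012],yaw=13)
plaques('side',(295,370,365,420),.022)
E
```

```text
t 19.0 tcp [ 0.5197 -0.3362  0.1497] yaw 13.2 F [ 0.1  1.2 -1. ] gap 0.701 q6 0.59 tilt [-0.001  0.001 -1.   ]
rot [-0.07  0.02  0.19]
to [ 0.519 -0.339  0.15 ] d [-1.3  2.6 -0.3] rows>=0.1
to [ 0.519 -0.339  0.02 ] d [  0.  -0. 130.] rows>=3.1
to [ 0.519 -0.339 -0.012] d [ 0. -0. 32.] rows>=0.8
side px [338.7 393. ] xy [ 0.5219 -0.3407] size [0.057 0.037] yaw 14.6
```

Request:
{"name": "send_rows", "arguments": {
  "motion": [
    {"gripper":60,"travel":[-1,2.3,35],"rotation":[0,0,0]},
    {"gripper":60,"travel":[0,0,35],"rotation":[0,0,0]},
    {"gripper":60,"travel":[0,0,35],"rotation":[0,0,0]},
    {"gripper":60,"travel":[0,0,25],"rotation":[0,0,0]},
    {"gripper":60,"travel":[0,0,15],"rotation":[0,0,0]},
    {"gripper":60,"travel":[0,0,10],"rotation":[0,0,0]},
    {"gripper":60,"travel":[0,0,5],"rotation":[0,0,0]},
    {"gripper":60,"travel":[0,0,1.5],"rotation":[0,0,0]},
    {"gripper":60,"travel":[0,0,0],"rotation":[0,0,0]},
    {"gripper":60,"travel":[0,0,0],"rotation":[0,0,0]}
  ]
}}

```text
t: 19.85
tcp_pos: [0.5197, -0.3395, -0.0099]
tool_rot: [0.993, 0.115, 0.001, 0.001]
force: [0.2, -0.8, 0.6]
finger_gap: 0.701
```

Request:
{"name": "send_rows", "arguments": {
  "motion": [
    {"gripper":30,"travel":[0,0,0],"rotation":[0,0,0]},
    {"gripper":30,"travel":[0,0,0],"rotation":[0,0,0]},
    {"gripper":30,"travel":[0,0,0],"rotation":[0,0,0]},
    {"gripper":30,"travel":[0,0,0],"rotation":[0,0,0]},
    {"gripper":30,"travel":[0,0,0],"rotation":[0,0,0]}
  ]
}}

```text
t: 20.27
tcp_pos: [0.5198, -0.3395, -0.0087]
tool_rot: [0.993, 0.115, 0.001, 0.001]
force: [-0.6, 2.4, 9.2]
finger_gap: 0.351
```

Request:
{"name": "send_rows", "arguments": {
  "motion": [
    {"gripper":30,"travel":[0,0,-8],"rotation":[0,0,0]},
    {"gripper":60,"travel":[0,0,0],"rotation":[0,0,0]},
    {"gripper":60,"travel":[0,0,0],"rotation":[0,0,0]},
    {"gripper":60,"travel":[0,0,0],"rotation":[0,0,0]},
    {"gripper":60,"travel":[0,0,0],"rotation":[0,0,0]},
    {"gripper":60,"travel":[0,0,8],"rotation":[0,0,0]},
    {"gripper":60,"travel":[0,0,4],"rotation":[0,0,0]},
    {"gripper":60,"travel":[0,0,1],"rotation":[0,0,0]},
    {"gripper":60,"travel":[0,0,0],"rotation":[0,0,0]},
    {"gripper":60,"travel":[0,0,0],"rotation":[0,0,0]}
  ]
}}

```text
t: 21.1
tcp_pos: [0.5187, -0.339, -0.0167]
tool_rot: [0.993, 0.115, -0.0, -0.0]
force: [-0.1, 0.2, -0.4]
finger_gap: 0.703
```

```bash
python3 - <<'E'
from h import *
st()
E
```

```text
t 21.1 tcp [ 0.5187 -0.339  -0.0167] yaw 13.2 F [-0.1  0.2 -0.4] gap 0.703 q6 0.58 tilt [-0.001  0.001 -1.   ]
```

Request:
{"name": "send_rows", "arguments": {
  "motion": [
    {"gripper":30,"travel":[0,0,0],"rotation":[0,0,0]},
    {"gripper":30,"travel":[0,0,0],"rotation":[0,0,0]},
    {"gripper":30,"travel":[0,0,0],"rotation":[0,0,0]},
    {"gripper":30,"travel":[0,0,0],"rotation":[0,0,0]},
    {"gripper":30,"travel":[0,0,0],"rotation":[0,0,0]}
  ]
}}

```text
t: 21.52
tcp_pos: [0.5193, -0.3395, -0.0156]
tool_rot: [0.993, 0.115, 0.0, 0.0]
force: [0.4, 0.4, 3.5]
finger_gap: 0.444
```

Request:
{"name": "send_rows", "arguments": {
  "motion": [
    {"gripper":30,"travel":[0,0,-15],"rotation":[0,0,0]},
    {"gripper":30,"travel":[0,0,-30],"rotation":[0,0,0]},
    {"gripper":30,"travel":[0,0,-35],"rotation":[0,0,0]},
    {"gripper":30,"travel":[0,0,-35],"rotation":[0,0,0]},
    {"gripper":30,"travel":[0,0,0],"rotation":[0,0,0]},
    {"gripper":30,"travel":[0,0,0],"rotation":[0,0,0]}
  ]
}}

```text
t: 22.02
tcp_pos: [0.5202, -0.3403, 0.1011]
tool_rot: [0.993, 0.115, 0.002, 0.002]
force: [-0.0, -0.0, -0.3]
finger_gap: 0.443
```

```bash
python3 - <<'E'
from h import *
go([.532,-.0445,.10],[.532,-.0445,.006],yaw=5.4)
E
```

```text
t 22.0 tcp [ 0.5202 -0.3403  0.1011] yaw 13.2 F [-0.  -0.  -0.3] gap 0.443 q6 0.58 tilt [ 0.004 -0.004 -1.   ]
rot [ 0.24 -0.18  7.81]
to [ 0.532  -0.0445  0.1   ] d [  39.6 -293.4    1.1] rows>=7.1
to [ 0.532  -0.0445  0.006 ] d [-0. -0. 94.] rows>=2.3
```

Request:
{"name": "send_rows", "arguments": {
  "motion": [
    {"gripper":30,"travel":[0,0,0],"rotation":[0,0,3.9]},
    {"gripper":30,"travel":[0,0,0],"rotation":[0,0,3.9]},
    {"gripper":30,"travel":[4,-29.3,0],"rotation":[0,0,0]},
    {"gripper":30,"travel":[4,-29.3,0],"rotation":[0,0,0]},
    {"gripper":30,"travel":[4,-29.3,0],"rotation":[0,0,0]},
    {"gripper":30,"travel":[4,-29.3,0],"rotation":[0,0,0]},
    {"gripper":30,"travel":[4,-29.3,0],"rotation":[0,0,0]},
    {"gripper":30,"travel":[4,-29.3,0],"rotation":[0,0,0]},
    {"gripper":30,"travel":[4,-29.3,0],"rotation":[0,0,0]},
    {"gripper":30,"travel":[4,-29.3,0],"rotation":[0,0,0]},
    {"gripper":30,"travel":[4,-29.3,0],"rotation":[0,0,0]},
    {"gripper":30,"travel":[4,-29.3,0],"rotation":[0,0,0]}
  ]
}}

```text
t: 23.02
tcp_pos: [0.5293, -0.0419, 0.0969]
tool_rot: [0.999, 0.047, -0.002, -0.001]
force: [0.4, 0.4, -1.6]
finger_gap: 0.445
```

Request:
{"name": "send_rows", "arguments": {
  "motion": [
    {"gripper":30,"travel":[0,0,10],"rotation":[0,0,0]},
    {"gripper":30,"travel":[0,0,10],"rotation":[0,0,0]},
    {"gripper":30,"travel":[0,0,10],"rotation":[0,0,0]},
    {"gripper":30,"travel":[0,0,10],"rotation":[0,0,0]},
    {"gripper":30,"travel":[0,0,0],"rotation":[0,0,0]},
    {"gripper":30,"travel":[0,0,0],"rotation":[0,0,0]}
  ]
}}

```text
t: 23.52
tcp_pos: [0.5303, -0.0446, 0.0574]
tool_rot: [0.999, 0.046, -0.001, -0.0]
force: [-0.9, -0.6, -0.7]
finger_gap: 0.442
```

```bash
python3 - <<'E'
from h import *
go([.532,-.0445,.06],[.532,-.0445,.0045],yaw=5.4)
E
```

```text
t 23.5 tcp [ 0.5303 -0.0446  0.0574] yaw 5.3 F [-0.9 -0.6 -0.7] gap 0.442 q6 1.18 tilt [-0.003  0.001 -1.   ]
rot [-0.06  0.15 -0.1 ]
to [ 0.532  -0.0445  0.06  ] d [ 1.7  0.  -2.6] rows>=0.1
to [ 0.532  -0.0445  0.0045] d [-0.  -0.  55.5] rows>=1.3
```

Request:
{"name": "send_rows", "arguments": {
  "motion": [
    {"gripper":30,"travel":[1,0,15],"rotation":[0,0,0]},
    {"gripper":30,"travel":[0,0,15],"rotation":[0,0,0]},
    {"gripper":30,"travel":[0,0,10],"rotation":[0,0,0]},
    {"gripper":30,"travel":[0,0,6],"rotation":[0,0,0]},
    {"gripper":30,"travel":[0,0,3],"rotation":[0,0,0]},
    {"gripper":30,"travel":[0,0,1],"rotation":[0,0,0]},
    {"gripper":30,"travel":[0,0,0],"rotation":[0,0,0]},
    {"gripper":30,"travel":[0,0,0],"rotation":[0,0,0]}
  ]
}}

```text
t: 24.18
tcp_pos: [0.5326, -0.0438, 0.0093]
tool_rot: [0.999, 0.047, 0.001, 0.0]
force: [-0.2, -0.3, -0.7]
finger_gap: 0.443
```

Request:
{"name": "send_rows", "arguments": {
  "motion": [
    {"gripper":30,"travel":[0,0,2],"rotation":[0,0,0]},
    {"gripper":30,"travel":[0,0,1.5],"rotation":[0,0,0]},
    {"gripper":30,"travel":[0,0,1],"rotation":[0,0,0]},
    {"gripper":30,"travel":[0,0,0],"rotation":[0,0,0]},
    {"gripper":30,"travel":[0,0,0],"rotation":[0,0,0]}
  ]
}}

```text
t: 24.6
tcp_pos: [0.5323, -0.0437, 0.0044]
tool_rot: [0.999, 0.047, 0.0, 0.0]
force: [-0.5, -0.2, 0.3]
finger_gap: 0.446
```

Request:
{"name": "send_rows", "arguments": {
  "motion": [
    {"gripper":60,"travel":[0,0,0],"rotation":[0,0,0]},
    {"gripper":60,"travel":[0,0,0],"rotation":[0,0,0]},
    {"gripper":60,"travel":[0,0,0],"rotation":[0,0,0]},
    {"gripper":60,"travel":[0,0,0],"rotation":[0,0,0]},
    {"gripper":60,"travel":[0,0,-30],"rotation":[0,0,0]},
    {"gripper":60,"travel":[0,0,-40],"rotation":[0,0,0]},
    {"gripper":60,"travel":[0,0,-40],"rotation":[0,0,0]},
    {"gripper":60,"travel":[0,0,-40],"rotation":[0,0,0]},
    {"gripper":60,"travel":[0,0,0],"rotation":[0,0,0]},
    {"gripper":60,"travel":[0,0,0],"rotation":[0,0,0]}
  ]
}}

```text
t: 25.43
tcp_pos: [0.5341, -0.0442, 0.1571]
tool_rot: [0.999, 0.047, 0.003, 0.001]
force: [0.2, 0.7, -0.7]
finger_gap: 0.7
```

```bash
python3 - <<'E'
from h import *
t=snap('top','t3.png');s=snap('side','s3.png')
print('mat');plaques('top',(418,262,460,288),.022,im=t);plaques('side',(272,365,365,420),.022,im=s)
go([.409,-.3005,.15],[.409,-.3005,-.016],yaw=-11)
E
```

```text
mat
top px [438.8 279.8] xy [ 0.4127 -0.2983] size [0.048 0.04 ] yaw -11.5
side px [283.7 383.5] xy [ 0.4115 -0.3012] size [0.036 0.052] yaw -12.5
side px [360.  379.5] xy [ 0.5722 -0.314 ] size [0.017 0.073] yaw 78.1
t 25.5 tcp [ 0.5314 -0.0434  0.1539] yaw 5.4 F [-0.1  0.1 -1.2] gap 0.703 q6 1.19 tilt [-0.001  0.    -1.   ]
rot [-0.02  0.07 16.4 ]
to [ 0.409  -0.3005  0.15  ] d [-71.  275.7   3.9] rows>=6.8
to [ 0.409  -0.3005 -0.016 ] d [  0.  -0. 166.] rows>=4.0
```

```bash
python3 - <<'E'
from h import *
t=cv2.imread('pics/t3.png')[:,:,::-1];s=cv2.imread('pics/s3.png')[:,:,::-1]
for v in(60,90,120):
  plaques('top',(418,262,462,300),.022,im=t,val=v,sat=60);plaques('side',(255,370,310,415),.022,im=s,val=v,sat=60)
cv2.imwrite('pics/c4.png',np.hstack([cv2.resize(t[225:305,400:475],(375,400),interpolation=2),cv2.resize(s[340:420,250:330],(400,400),interpolation=2)])[:,:,::-1])
E
```

```text
top px [439.5 285. ] xy [ 0.3976 -0.2998] size [0.126 0.082] yaw 89.5
side px [275.5 392. ] xy [ 0.3927 -0.3179] size [0.088 0.106] yaw 83.2
top px [439.5 285. ] xy [ 0.3976 -0.2998] size [0.126 0.082] yaw 89.5
side px [275.5 392. ] xy [ 0.3927 -0.3179] size [0.088 0.106] yaw 83.2
top px [439.5 285. ] xy [ 0.3976 -0.2998] size [0.126 0.082] yaw 89.5
side px [275.5 392. ] xy [ 0.3927 -0.3179] size [0.088 0.106] yaw 83.2
```

View pics/c4.png

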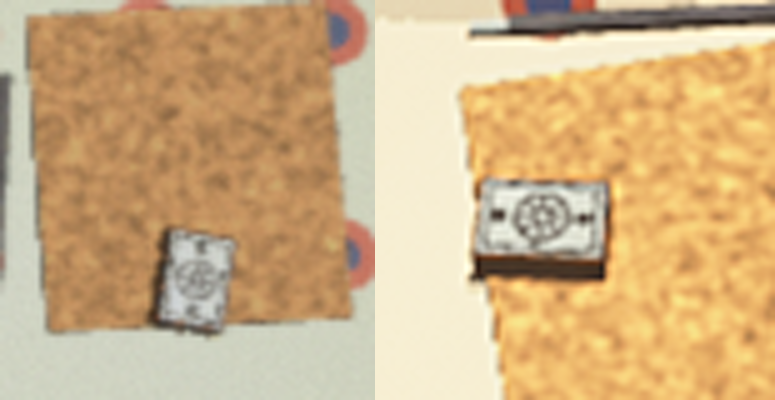

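```bash
python3 - <<'E'
from h import *
for n,o,c in(('top',(400,225),((172,230),(235,240),(222,332),(157,322))),('side',(175,340),((482,180),(608,183),(605,258),(477,253)))):
    w=np.array([pz(n,o[0]+u/5-.4,o[1]+v/5-.4,.022)[:2] for u,v in c]);print(n,w.mean(0).round(4),np.round(w,3).tolist(),[np.linalg.norm(w[i]-w[i-1]).round(3) for i in range(4)])
E
```

```text
top [ 0.4098 -0.2985] [[0.44, -0.285], [0.434, -0.322], [0.38, -0.312], [0.386, -0.275]] [np.float64(0.055), np.float64(0.037), np.float64(0.055), np.float64(0.038)]
side [ 0.4105 -0.3006] [[0.387, -0.278], [0.44, -0.287], [0.434, -0.324], [0.382, -0.314]] [np.float64(0.036), np.float64(0.054), np.float64(0.037), np.float64(0.053)]
```

Request:
{"name": "send_rows", "arguments": {
  "motion": [
    {"gripper":60,"travel":[0,0,0],"rotation":[0,0,5.3]},
    {"gripper":60,"travel":[0,0,0],"rotation":[0,0,5.3]},
    {"gripper":60,"travel":[0,0,0],"rotation":[0,0,5.3]},
    {"gripper":60,"travel":[-8.4,30.5,0],"rotation":[0,0,0]},
    {"gripper":60,"travel":[-8.4,30.5,0],"rotation":[0,0,0]},
    {"gripper":60,"travel":[-8.4,30.5,0],"rotation":[0,0,0]},
    {"gripper":60,"travel":[-8.4,30.5,0],"rotation":[0,0,0]},
    {"gripper":60,"travel":[-8.4,30.5,0],"rotation":[0,0,0]},
    {"gripper":60,"travel":[-8.4,30.5,0],"rotation":[0,0,0]},
    {"gripper":60,"travel":[-8.4,30.5,0],"rotation":[0,0,0]},
    {"gripper":60,"travel":[-8.4,30.5,0],"rotation":[0,0,0]},
    {"gripper":60,"travel":[-8.4,30.5,0],"rotation":[0,0,0]}
  ]
}}

```text
t: 26.53
tcp_pos: [0.4058, -0.2998, 0.1521]
tool_rot: [0.996, -0.092, -0.002, -0.002]
force: [0.4, -0.4, -0.0]
finger_gap: 0.704
```

Request:
{"name": "send_rows", "arguments": {
  "motion": [
    {"gripper":60,"travel":[0,0,30],"rotation":[0,0,0]},
    {"gripper":60,"travel":[0,0,30],"rotation":[0,0,0]},
    {"gripper":60,"travel":[0,0,20],"rotation":[0,0,0]},
    {"gripper":60,"travel":[0,0,0],"rotation":[0,0,0]},
    {"gripper":60,"travel":[0,0,0],"rotation":[0,0,0]},
    {"gripper":60,"travel":[0,0,0],"rotation":[0,0,0]}
  ]
}}

```text
t: 27.03
tcp_pos: [0.4078, -0.2996, 0.0741]
tool_rot: [0.996, -0.091, -0.0, -0.0]
force: [0.3, -0.0, 0.4]
finger_gap: 0.705
```

```bash
python3 - <<'E'
from h import *
go([.4075,-.2995,.07],[.4075,-.2995,-.017],yaw=-10.5)
E
```

```text
t 27.0 tcp [ 0.4078 -0.2996  0.0741] yaw -10.5 F [ 0.3 -0.   0.4] gap 0.705 q6 0.90 tilt [-0.001  0.001 -1.   ]
rot [-0.03  0.04  0.01]
to [ 0.4075 -0.2995  0.07  ] d [-0.3 -0.   4.1] rows>=0.1
to [ 0.4075 -0.2995 -0.017 ] d [ 0. -0. 87.] rows>=2.1
```

Down 90.5 mm to about -0.0165.

Request:
{"name": "send_rows", "arguments": {
  "motion": [
    {"gripper":60,"travel":[0,0,30],"rotation":[0,0,0]},
    {"gripper":60,"travel":[0,0,30],"rotation":[0,0,0]},
    {"gripper":60,"travel":[0,0,15],"rotation":[0,0,0]},
    {"gripper":60,"travel":[0,0,10],"rotation":[0,0,0]},
    {"gripper":60,"travel":[0,0,4],"rotation":[0,0,0]},
    {"gripper":60,"travel":[0,0,1.5],"rotation":[0,0,0]},
    {"gripper":60,"travel":[0,0,0],"rotation":[0,0,0]},
    {"gripper":60,"travel":[0,0,0],"rotation":[0,0,0]},
    {"gripper":60,"travel":[0,0,0],"rotation":[0,0,0]}
  ]
}}

```text
t: 27.78
tcp_pos: [0.4084, -0.3004, -0.0151]
tool_rot: [0.996, -0.091, 0.001, 0.001]
force: [-0.3, 0.8, 0.6]
finger_gap: 0.701
```

Request:
{"name": "send_rows", "arguments": {
  "motion": [
    {"gripper":30,"travel":[0,0,0],"rotation":[0,0,0]},
    {"gripper":30,"travel":[0,0,0],"rotation":[0,0,0]},
    {"gripper":30,"travel":[0,0,0],"rotation":[0,0,0]},
    {"gripper":30,"travel":[0,0,0],"rotation":[0,0,0]},
    {"gripper":30,"travel":[0,0,0],"rotation":[0,0,0]}
  ]
}}

```text
t: 28.2
tcp_pos: [0.4081, -0.3001, -0.0151]
tool_rot: [0.996, -0.091, 0.0, 0.0]
force: [-0.1, 0.1, 6.7]
finger_gap: 0.444
```

Request:
{"name": "send_rows", "arguments": {
  "motion": [
    {"gripper":30,"travel":[0,0,-15],"rotation":[0,0,0]},
    {"gripper":30,"travel":[0,0,-30],"rotation":[0,0,0]},
    {"gripper":30,"travel":[0,0,-35],"rotation":[0,0,0]},
    {"gripper":30,"travel":[0,0,-35],"rotation":[0,0,0]},
    {"gripper":30,"travel":[0,0,0],"rotation":[0,0,-5.3]},
    {"gripper":30,"travel":[0,0,0],"rotation":[0,0,-5.3]},
    {"gripper":30,"travel":[0,0,0],"rotation":[0,0,-5.3]},
    {"gripper":30,"travel":[0,0,0],"rotation":[0,0,0]}
  ]
}}

```text
t: 28.87
tcp_pos: [0.4077, -0.2997, 0.0994]
tool_rot: [0.999, 0.048, 0.0, 0.0]
force: [-0.3, 0.5, -1.5]
finger_gap: 0.442
```

Request:
{"name": "send_rows", "arguments": {
  "motion": [
    {"gripper":30,"travel":[14.8,-31.1,0],"rotation":[0,0,0]},
    {"gripper":30,"travel":[14.8,-31.1,0],"rotation":[0,0,0]},
    {"gripper":30,"travel":[14.8,-31.1,0],"rotation":[0,0,0]},
    {"gripper":30,"travel":[14.8,-31.1,0],"rotation":[0,0,0]},
    {"gripper":30,"travel":[14.8,-31.1,0],"rotation":[0,0,0]},
    {"gripper":30,"travel":[14.8,-31.1,0],"rotation":[0,0,0]},
    {"gripper":30,"travel":[14.8,-31.1,0],"rotation":[0,0,0]},
    {"gripper":30,"travel":[14.8,-31.1,0],"rotation":[0,0,0]},
    {"gripper":30,"travel":[14.8,-31.1,0],"rotation":[0,0,0]},
    {"gripper":30,"travel":[14.8,-31.1,0],"rotation":[0,0,0]},
    {"gripper":30,"travel":[0,0,0],"rotation":[0,0,0]},
    {"gripper":30,"travel":[0,0,0],"rotation":[0,0,0]}
  ]
}}

```text
t: 29.87
tcp_pos: [0.5259, 0.0255, 0.0986]
tool_rot: [0.999, 0.048, -0.0, 0.0]
force: [0.3, -0.6, -0.7]
finger_gap: 0.443
```

Request:
{"name": "send_rows", "arguments": {
  "motion": [
    {"gripper":30,"travel":[0,0,20],"rotation":[0,0,0]},
    {"gripper":30,"travel":[0,0,20],"rotation":[0,0,0]},
    {"gripper":30,"travel":[0,0,0],"rotation":[0,0,0]},
    {"gripper":30,"travel":[0,0,0],"rotation":[0,0,0]},
    {"gripper":30,"travel":[0,0,0],"rotation":[0,0,0]}
  ]
}}

```text
t: 30.28
tcp_pos: [0.526, 0.0227, 0.0592]
tool_rot: [0.999, 0.046, 0.0, 0.0]
force: [1.4, 0.2, -1.3]
finger_gap: 0.443
```

```bash
python3 - <<'E'
from h import *
go([.526,.0232,.0565],[.526,.0232,.005],yaw=5.4)
E
```

```text
t 30.3 tcp [0.526  0.0227 0.0592] yaw 5.3 F [ 1.4  0.2 -1.3] gap 0.443 q6 1.31 tilt [ 0. -0. -1.]
rot [ 0.01 -0.   -0.12]
to [0.526  0.0232 0.0565] d [ 0.1 -0.5  2.7] rows>=0.1
to [0.526  0.0232 0.005 ] d [-0.  -0.  51.5] rows>=1.2
```

Request:
{"name": "send_rows", "arguments": {
  "motion": [
    {"gripper":30,"travel":[0,-0.5,15],"rotation":[0,0,0]},
    {"gripper":30,"travel":[0,0,15],"rotation":[0,0,0]},
    {"gripper":30,"travel":[0,0,11],"rotation":[0,0,0]},
    {"gripper":30,"travel":[0,0,6],"rotation":[0,0,0]},
    {"gripper":30,"travel":[0,0,3],"rotation":[0,0,0]},
    {"gripper":30,"travel":[0,0,0],"rotation":[0,0,0]},
    {"gripper":30,"travel":[0,0,0],"rotation":[0,0,0]}
  ]
}}

```text
t: 30.87
tcp_pos: [0.5262, 0.0241, 0.0092]
tool_rot: [0.999, 0.047, 0.0, 0.0]
force: [-0.3, 0.5, -1.3]
finger_gap: 0.439
```

Request:
{"name": "send_rows", "arguments": {
  "motion": [
    {"gripper":30,"travel":[0,0,2],"rotation":[0,0,0]},
    {"gripper":30,"travel":[0,0,1.5],"rotation":[0,0,0]},
    {"gripper":30,"travel":[0,0,1],"rotation":[0,0,0]},
    {"gripper":30,"travel":[0,0,0],"rotation":[0,0,0]},
    {"gripper":30,"travel":[0,0,0],"rotation":[0,0,0]}
  ]
}}

```text
t: 31.28
tcp_pos: [0.5262, 0.0243, 0.0049]
tool_rot: [0.999, 0.047, 0.0, 0.0]
force: [-0.4, 0.5, 4.7]
finger_gap: 0.443
```

Contact. Release, rise, and back off toward the robot for a look.

Request:
{"name": "send_rows", "arguments": {
  "motion": [
    {"gripper":60,"travel":[0,0,0],"rotation":[0,0,0]},
    {"gripper":60,"travel":[0,0,0],"rotation":[0,0,0]},
    {"gripper":60,"travel":[0,0,0],"rotation":[0,0,0]},
    {"gripper":60,"travel":[0,0,0],"rotation":[0,0,0]},
    {"gripper":60,"travel":[0,0,-30],"rotation":[0,0,0]},
    {"gripper":60,"travel":[0,0,-40],"rotation":[0,0,0]},
    {"gripper":60,"travel":[0,0,-40],"rotation":[0,0,0]},
    {"gripper":30,"travel":[-30,10,-40],"rotation":[0,0,0]},
    {"gripper":0,"travel":[-41,10,0],"rotation":[0,0,0]},
    {"gripper":0,"travel":[-41,10,0],"rotation":[0,0,0]},
    {"gripper":0,"travel":[-33,10,0],"rotation":[0,0,0]},
    {"gripper":0,"travel":[0,0,0],"rotation":[0,0,0]}
  ]
}}

```text
t: 32.28
tcp_pos: [0.3828, -0.0254, 0.1464]
tool_rot: [0.999, 0.046, -0.005, -0.002]
force: [-1.1, 1.0, -0.1]
finger_gap: 0.008
```

```bash
python3 - <<'E'
from h import *
st()
t=snap('top','t4.png');s=snap('side','s4.png')
cv2.imwrite('pics/c5.png',np.hstack([cv2.resize(t[180:290,300:380],(320,440),interpolation=2),cv2.resize(s[190:310,250:370],(440,440),interpolation=2)])[:,:,::-1])
E
```

```text
t 32.3 tcp [ 0.3828 -0.0254  0.1464] yaw 5.3 F [-1.1  1.  -0.1] gap 0.008 q6 1.12 tilt [-0.01   0.003 -1.   ]
```

View pics/c5.png

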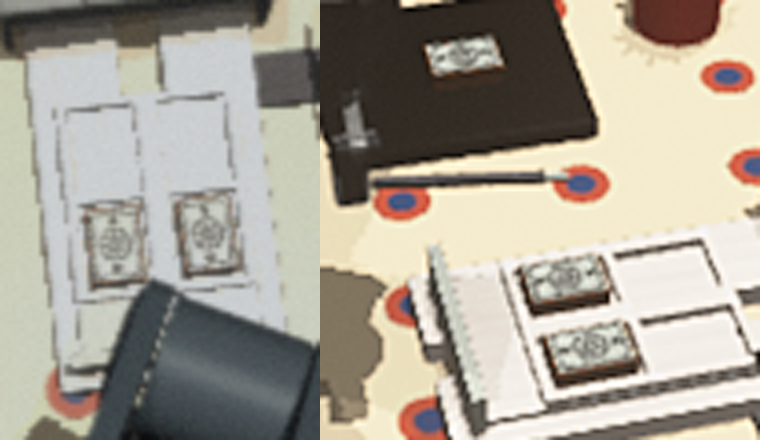

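```bash
python3 - <<'E'
from h import *
o,d=ray('side',258.2,245.4)
for y in(-.04,-.0254,-.01): print(y,o+d*(y-o[1])/d[1])
a=M(-.035,.001,.016);b=M(.19,.001,.016);go([a[0],a[1],.146],a,b,yaw=5.4)
E
```

```text
-0.04 [ 0.38711643 -0.04        0.18321691]
-0.0254 [ 0.38721154 -0.0254      0.17027457]
-0.01 [ 0.38731186 -0.01        0.15662305]
t 32.4 tcp [ 0.3906 -0.0268  0.1472] yaw 5.3 F [ 0.9 -0.1  0.4] gap -0.000 q6 1.12 tilt [ 0.  0. -1.]
rot [-0.   -0.01 -0.11]
to [ 0.3981 -0.0233  0.146 ] d [ 7.8 -2.7  1.2] rows>=0.2
to [ 0.3981 -0.0233  0.016 ] d [ -0.  -0. 130.] rows>=3.1
to [ 0.6221 -0.0021  0.016 ] d [225.   0.   0.] rows>=5.4
```

Request:
{"name": "send_rows", "arguments": {
  "motion": [
    {"gripper":0,"travel":[7.8,-2.7,20],"rotation":[0,0,0]},
    {"gripper":0,"travel":[0,0,30],"rotation":[0,0,0]},
    {"gripper":0,"travel":[0,0,30],"rotation":[0,0,0]},
    {"gripper":0,"travel":[0,0,30],"rotation":[0,0,0]},
    {"gripper":0,"travel":[0,0,15],"rotation":[0,0,0]},
    {"gripper":0,"travel":[0,0,8],"rotation":[0,0,0]},
    {"gripper":0,"travel":[0,0,4],"rotation":[0,0,0]},
    {"gripper":0,"travel":[0,0,0],"rotation":[0,0,0]},
    {"gripper":0,"travel":[0,0,0],"rotation":[0,0,0]}
  ]
}}

```text
t: 33.13
tcp_pos: [0.4001, -0.0232, 0.0103]
tool_rot: [0.999, 0.047, 0.001, 0.0]
force: [-0.2, -0.1, 0.1]
finger_gap: -0.003
```

```bash
python3 - <<'E'
from h import *
a=M(-.035,.001,.010);b=M(.186,.001,.010);go(a,b,yaw=5.4);s=snap('side','s5.png');cv2.imwrite('pics/c6.png',cv2.resize(s[215:315,240:360],(600,500),interpolation=2)[:,:,::-1])
E
```

```text
t 33.1 tcp [ 0.4001 -0.0232  0.0103] yaw 5.4 F [-0.2 -0.1  0.1] gap -0.003 q6 1.14 tilt [ 0.002 -0.001 -1.   ]
rot [ 0.04 -0.08  0.02]
to [ 0.3981 -0.0233  0.01  ] d [-2.  -0.1  0.3] rows>=0.0
to [ 0.6181 -0.0025  0.01  ] d [221.   0.   0.] rows>=5.3
```

View pics/c6.png

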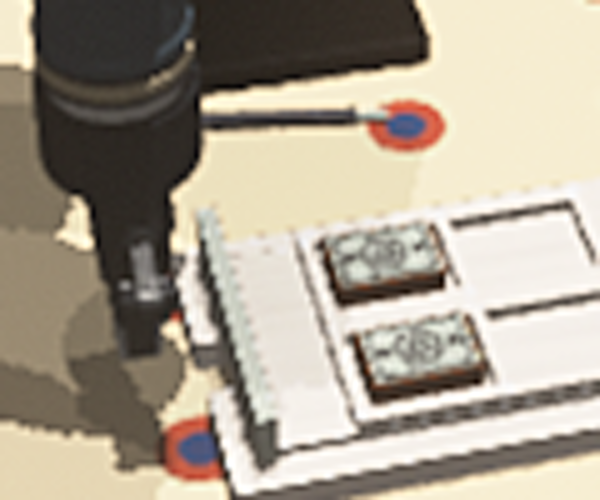

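```bash
python3 - <<'E'
from h import *
o,d=ray('side',268,286)
for y in(-.045,-.035,-.0232): print(y,(o+d*(y-o[1])/d[1]).round(3))
E
```

```text
-0.045 [ 0.401 -0.045  0.055]
-0.035 [ 0.402 -0.035  0.045]
-0.0232 [ 0.402 -0.023  0.033]
```

Request:
{"name": "send_rows", "arguments": {
  "motion": [
    {"gripper":0,"travel":[8,0,0],"rotation":[0,0,0]},
    {"gripper":0,"travel":[6,0,0],"rotation":[0,0,0]},
    {"gripper":0,"travel":[5,0,0],"rotation":[0,0,0]},
    {"gripper":0,"travel":[5,0,0],"rotation":[0,0,0]},
    {"gripper":0,"travel":[5,0,0],"rotation":[0,0,0]},
    {"gripper":0,"travel":[5,0,0],"rotation":[0,0,0]},
    {"gripper":0,"travel":[5,0,0],"rotation":[0,0,0]},
    {"gripper":0,"travel":[5,0,0],"rotation":[0,0,0]},
    {"gripper":0,"travel":[5,0,0],"rotation":[0,0,0]},
    {"gripper":0,"travel":[5,0,0],"rotation":[0,0,0]}
  ]
}}

```text
t: 34.02
tcp_pos: [0.4479, -0.0166, 0.0098]
tool_rot: [0.999, 0.047, -0.005, -0.002]
force: [-6.5, -1.2, 3.9]
finger_gap: 0.002
```

```bash
python3 - <<'E'
from h import *
st();plaques('side',(290,215,390,310),.042,sat=50,val=250)
go(M(.186,.001,.010),yaw=5.4)
E
```

```text
t 34.0 tcp [ 0.4479 -0.0166  0.0098] yaw 5.4 F [-6.5 -1.2  3.9] gap 0.002 q6 1.19 tilt [-0.01   0.003 -1.   ]
t 34.1 tcp [ 0.4502 -0.017   0.0098] yaw 5.4 F [-3.  -0.7 -0.6] gap -0.002 q6 1.19 tilt [-0.007  0.002 -1.   ]
rot [-0.13  0.36  0.03]
to [ 0.6181 -0.0025  0.01  ] d [168.5   1.4  -0.2] rows>=4.0
```

Request:
{"name": "send_rows", "arguments": {
  "motion": [
    {"gripper":0,"travel":[6,0.5,0],"rotation":[0,0,0]},
    {"gripper":0,"travel":[6,0.5,0],"rotation":[0,0,0]},
    {"gripper":0,"travel":[6,0,0],"rotation":[0,0,0]},
    {"gripper":0,"travel":[6,0,0],"rotation":[0,0,0]},
    {"gripper":0,"travel":[6,0,0],"rotation":[0,0,0]},
    {"gripper":0,"travel":[6,0,0],"rotation":[0,0,0]},
    {"gripper":0,"travel":[6,0,0],"rotation":[0,0,0]},
    {"gripper":0,"travel":[6,0,0],"rotation":[0,0,0]},
    {"gripper":0,"travel":[6,0,0],"rotation":[0,0,0]},
    {"gripper":0,"travel":[6,0,0],"rotation":[0,0,0]},
    {"gripper":0,"travel":[6,0,0],"rotation":[0,0,0]},
    {"gripper":0,"travel":[6,0,0],"rotation":[0,0,0]}
  ]
}}

```text
t: 35.07
tcp_pos: [0.5202, -0.0113, 0.0096]
tool_rot: [0.999, 0.048, -0.005, -0.001]
force: [-8.0, -0.8, 6.1]
finger_gap: 0.004
```

Request:
{"name": "send_rows", "arguments": {
  "motion": [
    {"gripper":0,"travel":[6,0,0],"rotation":[0,0,0]},
    {"gripper":0,"travel":[6,0,0],"rotation":[0,0,0]},
    {"gripper":0,"travel":[6,0,0],"rotation":[0,0,0]},
    {"gripper":0,"travel":[6,0,0],"rotation":[0,0,0]},
    {"gripper":0,"travel":[6,0,0],"rotation":[0,0,0]},
    {"gripper":0,"travel":[6,0,0],"rotation":[0,0,0]},
    {"gripper":0,"travel":[6,0,0],"rotation":[0,0,0]},
    {"gripper":0,"travel":[6,0,0],"rotation":[0,0,0]},
    {"gripper":0,"travel":[6,0,0],"rotation":[0,0,0]},
    {"gripper":0,"travel":[4,0,0],"rotation":[0,0,0]},
    {"gripper":0,"travel":[4,0,0],"rotation":[0,0,0]}
  ]
}}

```text
t: 35.98
tcp_pos: [0.5825, -0.0058, 0.0095]
tool_rot: [0.999, 0.047, -0.004, -0.001]
force: [-7.8, -0.9, 5.8]
finger_gap: 0.001
```

```bash
python3 - <<'E'
from h import *
go(M(.186,.001,.010),yaw=5.4)
E
```

```text
t 36.0 tcp [ 0.5825 -0.0058  0.0095] yaw 5.4 F [-7.8 -0.9  5.8] gap 0.001 q6 1.28 tilt [-0.008  0.001 -1.   ]
rot [-0.1   0.48  0.04]
to [ 0.6181 -0.0025  0.01  ] d [35.7  0.1 -0.5] rows>=0.9
```

Request:
{"name": "send_rows", "arguments": {
  "motion": [
    {"gripper":0,"travel":[4,0,0],"rotation":[0,0,0]},
    {"gripper":0,"travel":[4,0,0],"rotation":[0,0,0]},
    {"gripper":0,"travel":[4,0,0],"rotation":[0,0,0]},
    {"gripper":0,"travel":[4,0,0],"rotation":[0,0,0]},
    {"gripper":0,"travel":[4,0,0],"rotation":[0,0,0]},
    {"gripper":0,"travel":[4,0,0],"rotation":[0,0,0]},
    {"gripper":0,"travel":[2,0,0],"rotation":[0,0,0]},
    {"gripper":0,"travel":[2,0,0],"rotation":[0,0,0]},
    {"gripper":0,"travel":[2,0,0],"rotation":[0,0,0]}
  ]
}}

```text
t: 36.73
tcp_pos: [0.612, -0.003, 0.0095]
tool_rot: [0.999, 0.047, -0.005, -0.001]
force: [-8.0, -0.6, 4.5]
finger_gap: 0.001
```

Request:
{"name": "send_rows", "arguments": {
  "motion": [
    {"gripper":0,"travel":[2,0,0],"rotation":[0,0,0]},
    {"gripper":0,"travel":[2,0,0],"rotation":[0,0,0]},
    {"gripper":0,"travel":[1,0,0],"rotation":[0,0,0]}
  ]
}}

```text
t: 36.98
tcp_pos: [0.6175, -0.0026, 0.0095]
tool_rot: [0.999, 0.047, -0.004, -0.001]
force: [-6.6, 0.1, 4.7]
finger_gap: -0.004
```

Request:
{"name": "send_rows", "arguments": {
  "motion": [
    {"gripper":0,"travel":[1.5,0,0],"rotation":[0,0,0]},
    {"gripper":0,"travel":[1.5,0,0],"rotation":[0,0,0]},
    {"gripper":0,"travel":[0,0,0],"rotation":[0,0,0]}
  ]
}}

```text
t: 37.23
tcp_pos: [0.6207, -0.0023, 0.0095]
tool_rot: [0.999, 0.047, -0.004, -0.001]
force: [-5.4, -0.8, 4.2]
finger_gap: -0.0
```

Request:
{"name": "send_rows", "arguments": {
  "motion": [
    {"gripper":0,"travel":[1.5,0,0],"rotation":[0,0,0]},
    {"gripper":0,"travel":[1.5,0,0],"rotation":[0,0,0]},
    {"gripper":0,"travel":[0,0,0],"rotation":[0,0,0]}
  ]
}}

```text
t: 37.48
tcp_pos: [0.6224, -0.002, 0.0094]
tool_rot: [0.999, 0.048, -0.005, -0.001]
force: [-7.6, -0.9, 5.8]
finger_gap: -0.0
```

Request:
{"name": "send_rows", "arguments": {
  "motion": [
    {"gripper":0,"travel":[1.5,0,0],"rotation":[0,0,0]},
    {"gripper":0,"travel":[1.5,0,0],"rotation":[0,0,0]},
    {"gripper":0,"travel":[0,0,0],"rotation":[0,0,0]}
  ]
}}

```text
t: 37.73
tcp_pos: [0.6221, -0.002, 0.0093]
tool_rot: [0.999, 0.048, -0.009, -0.001]
force: [-12.9, -3.6, 9.9]
finger_gap: 0.003
```

```bash
python3 - <<'E'
from h import *
st();snap('side','s6.png')
E
```

```text
t 37.7 tcp [ 0.6221 -0.002   0.0093] yaw 5.5 F [-12.9  -3.6   9.9] gap 0.003 q6 1.30 tilt [-0.017  0.001 -1.   ]
```

Request:
{"name": "send_rows", "arguments": {
  "motion": [
    {"gripper":0,"travel":[1.5,0,0],"rotation":[0,0,0]},
    {"gripper":0,"travel":[1.5,0,0],"rotation":[0,0,0]},
    {"gripper":0,"travel":[0,0,0],"rotation":[0,0,0]},
    {"gripper":0,"travel":[0,0,0],"rotation":[0,0,0]}
  ]
}}

```text
t: 38.12
tcp_pos: [0.6219, -0.0018, 0.0091]
tool_rot: [0.999, 0.048, -0.012, -0.001]
force: [-17.6, -4.7, 12.3]
finger_gap: -0.002
```

Request:
{"name": "send_rows", "arguments": {
  "motion": [
    {"gripper":0,"travel":[-20,0,0],"rotation":[0,0,0]},
    {"gripper":0,"travel":[-30,0,0],"rotation":[0,0,0]},
    {"gripper":0,"travel":[-30,0,-10],"rotation":[0,0,0]},
    {"gripper":0,"travel":[0,0,-40],"rotation":[0,0,0]},
    {"gripper":0,"travel":[0,0,-40],"rotation":[0,0,0]},
    {"gripper":35,"travel":[0,0,-40],"rotation":[0,0,0]},
    {"gripper":35,"travel":[0,0,-30],"rotation":[0,0,0]},
    {"gripper":35,"travel":[0,0,0],"rotation":[0,0,0]},
    {"gripper":35,"travel":[0,0,0],"rotation":[0,0,0]}
  ]
}}

```text
t: 38.87
tcp_pos: [0.5554, -0.0097, 0.1723]
tool_rot: [0.999, 0.047, 0.003, 0.001]
force: [0.3, -1.1, -1.2]
finger_gap: 0.412
```

```bash
python3 - <<'E'
from h import *
st();s=snap('side','s7.png');t=snap('top','t7.png')
cv2.imwrite('pics/c7.png',np.hstack([cv2.resize(t[120:300,290:400],(330,540),interpolation=2),cv2.resize(s[190:340,290:420],(468,540),interpolation=2)])[:,:,::-1])
# predicted bar top edge if tray at .200
for x in(.185,.192,.2):
  print(x,[np.round((np.array(proj('side',M(x,y+.001,.056)))-[290,190])*3.6+[330,0]) for y in(-.075,.075)],[np.round((np.array(proj('top',M(x,y+.001,.056)))-[290,120])*3) for y in(-.075,.075)])
E
```

```text
t 38.9 tcp [ 0.5554 -0.0097  0.1723] yaw 5.4 F [ 0.3 -1.1 -1.2] gap 0.412 q6 1.26 tilt [ 0.006 -0.001 -1.   ]
0.185 [array([590., 344.]), array([528., 198.])] [array([218., 262.]), array([ 65., 278.])]
0.192 [array([600., 342.]), array([537., 196.])] [array([217., 255.]), array([ 64., 271.])]
0.2 [array([611., 340.]), array([548., 195.])] [array([216., 247.]), array([ 63., 263.])]
```

View pics/c7.png

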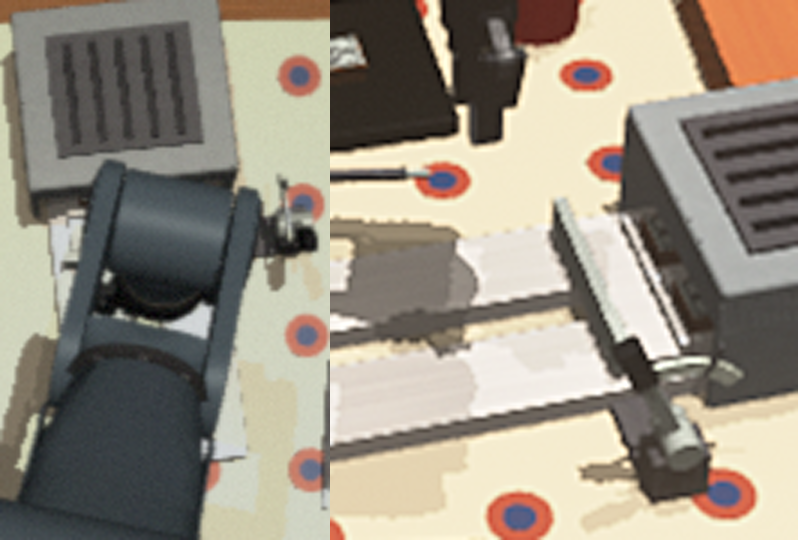

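Request:
{"name": "send_rows", "arguments": {
  "motion": [
    {"gripper":40,"travel":[10.3,30.4,0],"rotation":[0,0,0]},
    {"gripper":40,"travel":[10.3,30.4,0],"rotation":[0,0,0]},
    {"gripper":40,"travel":[10.3,30.4,0],"rotation":[0,0,0]},
    {"gripper":40,"travel":[10.3,30.4,0],"rotation":[0,0,0]},
    {"gripper":40,"travel":[10.3,30.4,0],"rotation":[0,0,0]},
    {"gripper":40,"travel":[0,0,20],"rotation":[0,0,0]},
    {"gripper":40,"travel":[0,0,0],"rotation":[0,0,0]},
    {"gripper":40,"travel":[0,0,0],"rotation":[0,0,0]}
  ]
}}

```text
t: 39.63
tcp_pos: [0.6164, -0.1549, 0.1465]
tool_rot: [0.999, 0.047, -0.004, -0.002]
force: [-0.2, -1.0, 0.8]
finger_gap: 0.466
```

```bash
python3 - <<'E'
from h import *
go([.621,-.156,.15],[.621,-.156,.089],yaw=5.4)
E
```

```text
t 39.6 tcp [ 0.6164 -0.1549  0.1465] yaw 5.4 F [-0.2 -1.   0.8] gap 0.466 q6 1.06 tilt [-0.008  0.004 -1.   ]
rot [-0.26  0.41 -0.04]
to [ 0.621 -0.156  0.15 ] d [ 4.5  1.5 -3.5] rows>=0.1
to [ 0.621 -0.156  0.089] d [-0. -0. 61.] rows>=1.5
```

Oscillation still settling; descend with a small correction.

Request:
{"name": "send_rows", "arguments": {
  "motion": [
    {"gripper":40,"travel":[1.5,0.8,18],"rotation":[0,0,0]},
    {"gripper":40,"travel":[0,0,18],"rotation":[0,0,0]},
    {"gripper":40,"travel":[0,0,14],"rotation":[0,0,0]},
    {"gripper":40,"travel":[0,0,9],"rotation":[0,0,0]},
    {"gripper":40,"travel":[0,0,0],"rotation":[0,0,0]},
    {"gripper":40,"travel":[0,0,0],"rotation":[0,0,0]},
    {"gripper":40,"travel":[0,0,0],"rotation":[0,0,0]}
  ]
}}

```text
t: 40.22
tcp_pos: [0.6212, -0.1564, 0.0919]
tool_rot: [0.999, 0.047, 0.001, 0.0]
force: [-0.4, -0.0, 0.7]
finger_gap: 0.466
```

```bash
python3 - <<'E'
from h import *
go([.621,-.156,.089],yaw=5.4)
E
```

```text
t 40.2 tcp [ 0.6212 -0.1564  0.0919] yaw 5.4 F [-0.4 -0.   0.7] gap 0.466 q6 1.06 tilt [ 0.001 -0.001 -1.   ]
rot [ 0.04 -0.07  0.04]
to [ 0.621 -0.156  0.089] d [-0.2 -0.4  2.9] rows>=0.1
```

Request:
{"name": "send_rows", "arguments": {
  "motion": [
    {"gripper":5,"travel":[0,0,0],"rotation":[0,0,0]},
    {"gripper":5,"travel":[0,0,0],"rotation":[0,0,0]},
    {"gripper":5,"travel":[0,0,0],"rotation":[0,0,0]},
    {"gripper":5,"travel":[0,0,0],"rotation":[0,0,0]},
    {"gripper":5,"travel":[0,0,0],"rotation":[0,0,0]},
    {"gripper":5,"travel":[0,0,0],"rotation":[0,0,0]}
  ],
  "newtons": 25
}}

```text
t: 40.72
tcp_pos: [0.621, -0.1565, 0.092]
tool_rot: [0.999, 0.047, 0.001, 0.0]
force: [-0.7, 1.4, 6.8]
finger_gap: 0.153
```

Request:
{"name": "send_rows", "arguments": {
  "motion": [
    {"gripper":5,"travel":[7.2,0,-2.9],"rotation":[0,0,0]},
    {"gripper":5,"travel":[7.3,0,-2.3],"rotation":[0,0,0]},
    {"gripper":5,"travel":[7.5,0,-1.7],"rotation":[0,0,0]},
    {"gripper":5,"travel":[7.6,0,-1],"rotation":[0,0,0]},
    {"gripper":5,"travel":[7.7,0,-0.3],"rotation":[0,0,0]},
    {"gripper":5,"travel":[7.7,0,0.3],"rotation":[0,0,0]},
    {"gripper":5,"travel":[7.6,0,1],"rotation":[0,0,0]},
    {"gripper":5,"travel":[7.5,0,1.7],"rotation":[0,0,0]},
    {"gripper":5,"travel":[7.3,0,2.3],"rotation":[0,0,0]},
    {"gripper":5,"travel":[4,0,1.8],"rotation":[0,0,0]},
    {"gripper":5,"travel":[0,0,0],"rotation":[0,0,0]},
    {"gripper":5,"travel":[0,0,0],"rotation":[0,0,0]}
  ]
}}

```text
t: 41.72
tcp_pos: [0.6936, -0.1493, 0.0938]
tool_rot: [0.999, 0.047, 0.002, -0.0]
force: [0.0, 2.4, 7.0]
finger_gap: 0.158
```

```bash
python3 - <<'E'
from h import *
st()
E
```

```text
t 41.7 tcp [ 0.6936 -0.1493  0.0938] yaw 5.4 F [0.  2.4 7. ] gap 0.158 q6 1.11 tilt [ 0.003  0.    -1.   ]
```

Request:
{"name": "send_rows", "arguments": {
  "motion": [
    {"gripper":40,"travel":[0,0,0],"rotation":[0,0,0]},
    {"gripper":40,"travel":[0,0,0],"rotation":[0,0,0]},
    {"gripper":40,"travel":[0,0,0],"rotation":[0,0,0]},
    {"gripper":40,"travel":[0,0,0],"rotation":[0,0,0]},
    {"gripper":40,"travel":[0,0,-30],"rotation":[0,0,0]},
    {"gripper":40,"travel":[0,0,-40],"rotation":[0,0,0]},
    {"gripper":40,"travel":[-35,0,-20],"rotation":[0,0,0]},
    {"gripper":40,"travel":[-41,0,0],"rotation":[0,0,0]},
    {"gripper":40,"travel":[-41,0,0],"rotation":[0,0,0]},
    {"gripper":40,"travel":[-41,0,0],"rotation":[0,0,0]},
    {"gripper":40,"travel":[-41,0,0],"rotation":[0,0,0]},
    {"gripper":40,"travel":[0,0,0],"rotation":[0,0,0]}
  ]
}}

```text
t: 42.72
tcp_pos: [0.4829, -0.1654, 0.1803]
tool_rot: [0.999, 0.046, -0.007, -0.003]
force: [-0.3, 1.0, 0.7]
finger_gap: 0.471
```

```bash
cat > lev.py <<'E'
from h import *
def handle(f):
    im=cv2.resize(cv2.imread(f)[200:340,300:440],(560,560),interpolation=2)
    g=im.max(2);m=np.zeros(g.shape,np.uint8);m[310:400,265:500]=(g<45)[310:400,265:500]
    n,l,s,c=cv2.connectedComponentsWithStats(m);out=[]
    for k in range(1,n):
        if s[k,4]<500: continue
        y,x=np.where(l==k);v=np.linalg.svd(np.stack([x-x.mean(),y-y.mean()],1),full_matrices=False)[2][0]
        print(f,s[k],c[k].round(),'dx/dy %.3f'%(v[0]/v[1]))
if __name__=='__main__':
    st();snap('side','s8.png');t=snap('top','t8.png')
    for f in('s0','side0','s7','s8'):
        import os
        if os.path.exists(f'pics/{f}.png'): handle(f'pics/{f}.png')
    h=np.array([.664,-.155,.045])
    for a in(-25,15,20,25,30,35,42):
        r=np.radians(a);q=[np.array(proj('side',h+L*np.array([np.sin(r)*.9956,np.sin(r)*.094,np.cos(r)])))*4-[1200,800] for L in(.062,.102)]
        print(a,np.round((q[0]+q[1])/2),'dx/dy %.3f'%((q[1]-q[0])[0]/(q[1]-q[0])[1]))
E
python3 lev.py
```

```text
t 42.7 tcp [ 0.4829 -0.1654  0.1803] yaw 5.3 F [-0.3  1.   0.7] gap 0.471 q6 0.93 tilt [-0.013  0.006 -1.   ]
-25 [293. 365.] dx/dy 0.626
15 [390. 342.] dx/dy -0.462
20 [401. 342.] dx/dy -0.575
25 [412. 344.] dx/dy -0.691
30 [422. 346.] dx/dy -0.809
35 [432. 349.] dx/dy -0.934
42 [444. 354.] dx/dy -1.123
```

```bash
sed -i 's/def handle(f):/def handle(f,T=62):/; s/g<45/g<T/; s/<500: continue/<300: continue/' lev.py; python3 - <<'E'
from lev import *
for T in(45,52,58,64):
  print(T)
  for f in('side0','a','s7','s8'):
    import os
    if os.path.exists(f'pics/{f}.png'): handle(f'pics/{f}.png',T)
im=cv2.imread('pics/s8.png')
print(im[270:302:2,385:420:2].max(2))
E
```

```text
45
52
pics/s7.png [281 337  43  49 367] [306. 358.] dx/dy 0.683
58
pics/side0.png [ 411  325   65   58 1230] [448. 353.] dx/dy -1.004
pics/s7.png [350 310  35  20 327] [366. 320.] dx/dy 5.447
pics/s7.png [ 274  336   51   58 1354] [301. 366.] dx/dy 0.592
pics/s8.png [ 372  314   50   59 1631] [395. 345.] dx/dy -0.630
64
pics/side0.png [ 410  323   67   61 2237] [444. 353.] dx/dy -1.140
pics/s7.png [350 310  40  20 541] [370. 319.] dx/dy 62.671
pics/s7.png [ 272  336   54   60 1675] [299. 365.] dx/dy 0.660
pics/s8.png [ 350  310   74   64 2497] [393. 339.] dx/dy -0.238
[[ 68  90  77  80  72  71  67 172 186 185 167 149 133 115  93  75  71  76]
 [ 62  72  80  59  71  71  68  81 102  84  72  77  76  79  80  79  82  79]
 [ 80  61  85  77  79  72  68  85  81  79  81  81  83  81  81  81  83  81]
 [196  60  69  75  78  69  72  84  83  83  82  81  81  80  82  80  81  80]
 [240  82  58  77  70  67  65  59  58  57  78  84  81  85  84  81  84  84]
 [190 194  57  62  61  63  55  58  62  60  60  83  82  82  81  82  81  80]
 [ 88 249  81  86  84  69  54  54  54  55  57  82  82  80  82  79  82  80]
 [207 241 208 114 104  54  55  56  56  51  76  82  82  82  84  82  80  82]
 [255  88  98  99  73  54  57  57  55  57  84  82  84  82  83  81  82  82]
 [236 131  82  86  52  57  56  56  55  78  84  84  82  83  82  83  83  83]
 [241 243 252 238  46  58  56  56  54  84  84  83  83  82  82  84  82  82]
 [107 116 116 124  61  55  55  46 146 118  81  83  83  83  83  85  84  84]
 [193 175 146 113  88  86  91 121 123 150  78  85  87  86  84  85  86  85]
 [108 110 114 108  99  87  91 112 115  83  84  85  85  84  84  86  84  83]
 [115 114 111 111  98  98  87  85  84  85  84  85  84  84  80  74  69 106]
 [169 181 110 104  98  88  85  85  82  79  74  68 110 127 192 211 241 241]]
```

```bash
cat >> lev.py <<'E'
def hd(f,ref='pics/s7.png',x0=270,x1=500):
    z=lambda f:cv2.resize(cv2.GaussianBlur(cv2.imread(f)[200:340,300:440],(3,3),0),(560,560),interpolation=2).astype(int)
    a,b=z(f).max(2),z(ref).max(2);m=((a<66)&(b-a>9)).astype(np.uint8);m[:300]=0;m[400:]=0;m[:,:x0]=0;m[:,x1:]=0
    n,l,s,c=cv2.connectedComponentsWithStats(m);k=1+np.argmax(s[1:,4]);y,x=np.where(l==k);v=np.linalg.svd(np.stack([x-x.mean(),y-y.mean()],1),full_matrices=False)[2][0]
    r=cv2.minAreaRect(np.stack([x,y],1).astype(np.float32));print(f,s[k],c[k].round(),'dx/dy %.3f'%(v[0]/v[1]),np.round(r[0]),np.round(r[1]),r[2])
E
python3 - <<'E'
from lev import *
hd('pics/s8.png');hd('pics/side0.png');hd('pics/s7.png','pics/s8.png')
E
```

```text
pics/s8.png [ 373  312   50   61 2028] [397. 342.] dx/dy -0.584 [396. 342.] [36. 69.] 26.56505012512207
pics/side0.png [ 412  323   65   60 2147] [444. 353.] dx/dy -1.143 [444. 353.] [35. 69.] 45.0
pics/s7.png [ 273  338   51   57 1463] [299. 365.] dx/dy 0.689 [298. 365.] [60. 29.] 58.570438385009766
```

Request:
{"name": "send_rows", "arguments": {
  "motion": [
    {"gripper":40,"travel":[41,0,0],"rotation":[0,0,0]},
    {"gripper":40,"travel":[41,0,0],"rotation":[0,0,0]},
    {"gripper":40,"travel":[41,0,0],"rotation":[0,0,0]},
    {"gripper":40,"travel":[41,0,0],"rotation":[0,0,0]},
    {"gripper":40,"travel":[35,0,20],"rotation":[0,0,0]},
    {"gripper":40,"travel":[0,0,0],"rotation":[0,0,0]},
    {"gripper":40,"travel":[0,0,0],"rotation":[0,0,0]},
    {"gripper":40,"travel":[0,0,0],"rotation":[0,0,0]},
    {"gripper":40,"travel":[0,0,0],"rotation":[0,0,0]}
  ]
}}

```text
t: 43.57
tcp_pos: [0.6915, -0.1501, 0.163]
tool_rot: [0.999, 0.047, 0.0, 0.0]
force: [-0.4, 0.4, 0.5]
finger_gap: 0.469
```

```bash
python3 - <<'E'
from h import *
go([.6936,-.1493,.0938],yaw=5.4)
E
```

```text
t 43.6 tcp [ 0.6915 -0.1501  0.163 ] yaw 5.4 F [-0.4  0.4  0.5] gap 0.469 q6 1.11 tilt [ 0.001 -0.    -1.   ]
rot [ 0.03 -0.04 -0.01]
to [ 0.6936 -0.1493  0.0938] d [ 2.1 -0.6 69.2] rows>=1.7
```

Request:
{"name": "send_rows", "arguments": {
  "motion": [
    {"gripper":40,"travel":[2,-0.6,25],"rotation":[0,0,0]},
    {"gripper":40,"travel":[0,0,24],"rotation":[0,0,0]},
    {"gripper":40,"travel":[0,0,14],"rotation":[0,0,0]},
    {"gripper":40,"travel":[0,0,6],"rotation":[0,0,0]},
    {"gripper":40,"travel":[0,0,0],"rotation":[0,0,0]},
    {"gripper":40,"travel":[0,0,0],"rotation":[0,0,0]},
    {"gripper":5,"travel":[0,0,0],"rotation":[0,0,0]},
    {"gripper":5,"travel":[0,0,0],"rotation":[0,0,0]},
    {"gripper":5,"travel":[0,0,0],"rotation":[0,0,0]},
    {"gripper":5,"travel":[0,0,0],"rotation":[0,0,0]},
    {"gripper":5,"travel":[0,0,0],"rotation":[0,0,0]},
    {"gripper":5,"travel":[0,0,0],"rotation":[0,0,0]}
  ]
}}

```text
t: 44.57
tcp_pos: [0.6949, -0.1491, 0.0951]
tool_rot: [0.999, 0.047, 0.002, 0.0]
force: [0.4, 1.3, 6.4]
finger_gap: 0.159
```

Request:
{"name": "send_rows", "arguments": {
  "motion": [
    {"gripper":5,"travel":[3.5,0,1.2],"rotation":[0,0,0]},
    {"gripper":5,"travel":[3.5,0,1.4],"rotation":[0,0,0]},
    {"gripper":5,"travel":[3,0,1.4],"rotation":[0,0,0]},
    {"gripper":5,"travel":[0,0,0],"rotation":[0,0,0]},
    {"gripper":5,"travel":[0,0,0],"rotation":[0,0,0]},
    {"gripper":5,"travel":[0,0,0],"rotation":[0,0,0]}
  ]
}}

```text
t: 45.07
tcp_pos: [0.705, -0.1482, 0.091]
tool_rot: [0.999, 0.047, 0.002, 0.0]
force: [1.5, 0.9, 5.8]
finger_gap: 0.155
```

Request:
{"name": "send_rows", "arguments": {
  "motion": [
    {"gripper":40,"travel":[0,0,0],"rotation":[0,0,0]},
    {"gripper":40,"travel":[0,0,0],"rotation":[0,0,0]},
    {"gripper":40,"travel":[0,0,0],"rotation":[0,0,0]},
    {"gripper":40,"travel":[0,0,0],"rotation":[0,0,0]},
    {"gripper":40,"travel":[0,0,-30],"rotation":[0,0,0]},
    {"gripper":40,"travel":[0,0,-40],"rotation":[0,0,0]},
    {"gripper":40,"travel":[-35,0,-20],"rotation":[0,0,0]},
    {"gripper":40,"travel":[-41,0,0],"rotation":[0,0,0]},
    {"gripper":40,"travel":[-41,0,0],"rotation":[0,0,0]},
    {"gripper":40,"travel":[-41,0,0],"rotation":[0,0,0]},
    {"gripper":40,"travel":[-41,0,0],"rotation":[0,0,0]},
    {"gripper":40,"travel":[0,0,0],"rotation":[0,0,0]}
  ]
}}

```text
t: 46.07
tcp_pos: [0.4944, -0.1635, 0.1772]
tool_rot: [0.999, 0.046, -0.007, -0.003]
force: [-1.1, 0.6, -0.5]
finger_gap: 0.47
```

```bash
python3 - <<'E'
from lev import *
snap('side','s9.png');snap('top','t9.png');hd('pics/s9.png');st()
for a in (-25,19,25,42):
  r=np.radians(a);h=np.array([.664,-.155,.045]);print(a,[np.round(proj('top',h+L*np.array([np.sin(r)*.9956,np.sin(r)*.094,np.cos(r)])),1) for L in(.062,.082,.102)])
# dark handle blob, top view
for f in('top0','t7','t8','t9'):
  g=cv2.imread(f'pics/{f}.png')[160:210,380:402].max(2);m=(g<50).astype(np.uint8);n,l,s,c=cv2.connectedComponentsWithStats(m)
  print(f,[(s[k].tolist(),np.round(c[k]+[380,160],1).tolist()) for k in range(1,n) if s[k,4]>8])
E
```

```text
pics/s9.png [ 385  313   55   62 2134] [411. 342.] dx/dy -0.677 [410. 343.] [36. 71.] 34.508522033691406
t 46.2 tcp [ 0.5039 -0.1668  0.1792] yaw 5.3 F [ 0.6 -0.7  0.3] gap 0.467 q6 0.95 tilt [-0.001  0.    -1.   ]
-25 [array([391.8, 199. ]), array([393. , 200.5]), array([394.2, 202. ])]
19 [array([390. , 183.1]), array([390.5, 179.1]), array([391. , 175.1])]
25 [array([389.6, 181.2]), array([390. , 176.7]), array([390.4, 172.1])]
42 [array([388.5, 177. ]), array([388.6, 171.1]), array([388.6, 165.1])]
top0 [([6, 6, 4, 13, 46], [387.6, 171.8]), ([0, 33, 12, 12, 48], [383.4, 200.6])]
t7 [([0, 35, 15, 10, 89], [387.0, 200.0])]
t8 [([8, 15, 4, 12, 42], [389.6, 180.4]), ([0, 33, 12, 12, 42], [383.2, 200.1])]
t9 [([8, 12, 4, 12, 41], [389.3, 177.3]), ([0, 32, 12, 13, 44], [383.3, 200.4])]
```

```bash
python3 - <<'E'
from h import *
t=cv2.imread('pics/t9.png')[:,:,::-1];plaques('top',(208,229,266,290),.036,im=t)
a,b=cv2.imread('pics/t9.png'),cv2.imread('pics/top0.png')
for n,(x0,y0,x1,y1) in dict(pot=(195,170,235,215),hammer=(450,160,505,250),bowl=(165,293,212,340),brush=(130,200,200,225),chL=(272,238,284,290),chR=(396,236,404,296)).items(): print(n,cv2.absdiff(a,b)[y0:y1,x0:x1].mean().round(1))
manip.sign_off()
E
```

```text
top px [238.  255.5] xy [0.4879 0.2895] size [0.041 0.056] yaw 0.6
pot 5.9
hammer 9.0
bowl 5.4
brush 6.0
chL 15.5
chR 105.2
the job is handed in; nothing more can be done
```

The job is done and handed in at about 46 s of the 210 s, in the order you set. No verdict came back. In order:

- **Lamp off:** I pulled the lever fully back. Its slope in the side image came out at about 24° towards the robot, against 25° at the stop.
- **Plaques:** I moved the cured plaque to the black board. In the last picture it lay at about (0.488, 0.290), well inside the edges. There were two new plaques; one was knocked to the mat's near edge during the run, so I measured it again before picking it up. Both lay flat and face up in the two near nests when I looked before the push.
- **Tray:** I pushed it home along the centre line at about 8 N. At the stop it no longer moved while the force rose to about 18 N. The bar in the image matches tray x = 200 mm.
- **Lamp lever:** The first setting came out near 44°, so I gripped it again and corrected it. The last reading is about 49–50° (roughly 0.86 rad), with the side and top views agreeing. The gripper was clear of everything at hand-in.

Some checks disagreed or could not be made:

- **Finger height:** The real fingertips sit about 23–30 mm above the reported tool point. My first grasps closed above the plaques, and one pressed on a plaque's top with about 9 N. I then set the heights by touch and by camera.
- **New plaques:** They are under the hood, so I could not see them after the push.
- **Bystanders:** In the last picture the pot, hammer, bowl and brush look unmoved, and the left chisel nearly so. The area of the right chisel differed strongly from the first picture. I think the arm was covering it but did not confirm that. I did not check the lacquer jar.

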